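# Put the printmaking tools away in the two-tier tool tray

## Robot

A 6-joint arm with a two-finger parallel gripper is mounted at the origin on a cart in front of the work surface, level with it; the furniture and walls round the work are solid. World frame = base frame: x ahead of the robot, y to its left, z up, the work surface at z = 0. Lengths are in m, angles in rad, forces in N, time in s.
With the tool pointing down it reaches from about 0.35 to 1 m from the base axis. Payload 7.1 kg.
Tool frame: the origin (TCP) lies midway between the tips of the shut fingers; the grasp point (between the pads) lies 19 mm behind it; z points along the fingers, y is the line along which they close (so a half turn about z gives the same grasp; the last joint's range is limited). The gripper opens to 85 mm and grips with 20 to 120 N. Pads are 22 mm wide; open, the fingers measure 114 mm over their backs; the gripper's body (76 mm by 85 mm) begins 54 mm behind the grasp point. The pads swing forward as they close: fully open they stand 13 mm farther back than shut.
Start: joints at [1.134, 0.423, 1.63, -0, 1.089, -0.019], TCP at [0.254, 0.571, 0.231] pointing down, gripper open.
Joint ranges: [-3, 3], [-0.9, 2.11], [0.09, 2.58], [-1.31, 4.45], [0.11, 2.69], [-2.54, 2.54]. Speed limits (rad/s): [2.39, 2.39, 3.01, 3.14, 3.14, 3.14].

## Interface

Orientations are given as [roll, pitch, yaw] about the fixed x, y, z axes, in that order (R = Rz(yaw) Ry(pitch) Rx(roll)).
In Python, from plant import * gives the robot as it stands. The module is installed in compiled form; this text tells all that it offers.
- The arm moves only by the tool play_rows, never from a script. Its argument "commands" is a list of rows, each an object of numbers: "jaw": the finger opening in mm, from 0 to 85.4; "x", "y", "z": the shift along the tool's x, y, z normalised to -1 to 1, where 1 is 50 mm; "rx", "ry", "rz": the turn, a rotation vector about the tool's x, y, z normalised to -1 to 1, where 1 is 5 degrees. A call has 1 to 10 rows; each row shifts and turns the commanded pose from where the row before left it, along the tool's axes as they then stand; what a row does not reach is not made up. A row lasts 1/8 s, in which the tool goes at most 62.5 mm and 10.7 degrees, less where a joint would pass 70% of its speed; a pose out of reach is approached as far as the arm can. A call with a number of a shift or a turn outside -1 to 1 is refused whole. A call with a gripper value outside its range is refused whole. The fingers move at their own pace and stop on an object; "squeeze" is the grip in N (left out, the last holds). Time passes only in rows, so rows that do not move let the fingers close. It gives the time, the measured TCP pose, the force, the opening and the grip force at its end, in the units of the state.
- observe(): the state, without advancing time (a new reading comes with each control period).
- read_camera(name): name is "scene" or "top" or "wrist"; returns the picture (400x640x3 uint8, blue, green, red); there is no depth.
- get_calibration(name): a dict with "fovy" (degrees; the focal length in pixels is half the picture's height over the tangent of half this angle, whatever the lens; pixels are square), "cx", "cy" (the principal point, pixels), "rvec" (rotation vector, rad) and "tvec" (3), from world to camera coordinates, as OpenCV has them. Camera axes: x right, y down, z forward; pixel columns grow to the right and rows downward; lengths in m; the calibration is good to about 2 mm. A picture is of the moment at which its call begins: read the wrist's pose just before it. get_calibration takes no time and is no camera call; for the wrist camera it gives the pose at the moment of the call.
- job_done(): hands the job in; it is judged then, once.
Trained networks look in the newest picture that a camera, given by its name, has taken for a name from the list of things; names that differ only in an ending like _2 or _b are one class to them, and where a whole thing is asked for, a point or a joint stands for the part that bears it (a point fixed in the world has none). Each returns a list of dicts, best first, with "score" (0 to 1); they miss things now and then, are a little off and sometimes report something else, mostly with a low value. They report only what shows in the picture. A call takes as long as a camera call. They do not tell look-alikes from the thing itself.
- regions_of(camera, thing): "pixels" (400x640 bool, what is visible of it) and "position" ([column, row] in pixels, amid what is visible of it).
- mark_of(camera, thing): "position" ([column, row] in pixels: a listed point, or the origin of a listed thing).
The state is a dict: "clock": time; "qpos": joint angles; "qd": joint speeds; "effort": joint torques, N m; "position": TCP position; "eef_rot": TCP orientation; "contact_force": force on the tool from outside, world axes, zero at the start; "torque": the same for the moment, N m; "grip_width": opening from 0.0 (shut) to 1.0 (fully open); "gripper_force": force on a finger pad.
Only numpy, scipy, OpenCV 4.12 (cv2) and the standard library are available. Lean on these libraries where they do the work, as an engineer would, in place of code of your own. Each camera call takes 0.05 s, during which the arm holds its last target. There are 200 camera calls.

## Task

Put the tools away in the wooden tool tray: lift out the till and stand it on the cutting mat, lay the two gouges in the tray's notched rests below, one in each row of notches, then seat the till back on its cleats over them. When everything is away, the ink dabber stands in the till's wide well and the small dropper bottle stands upright in its narrow well.

Things in the scene. Friction and masses are not known exactly. Their poses are not given: they have to be found in the camera images.
- tool_tray: Fixed pale wood tray, 190 x 234 (y) mm. Origin: centre of underside. Ends 76 mm high, inner faces at y = +-107; long sides 22 high. Two brown bars (y = +-55, 10 thick, top z = 32) have 90-degree V notches at x = +-42, 32 wide, lowest point z = 16: same x = one row, for one gouge along y. Till stands on cleats, top z = 56 (|x| < 22 or > 64, |y| > 93), between lips, |x| > 84, 14 high.
- till: Loose darker wood till, 156 x 204 (y) mm, 0.3-0.45 kg, at first on the tray's cleats (play 6 mm in x, 5 in y; either way round). Origin: centre of underside. Walls 6 thick, 22 high; floor 5. Wells along y: narrow x = -72 to -20, wide x = -8 to 72, parted by a board 12 thick. Grip the rail on the board: centre (-14, 0, 65), 12 thick in x, 124 long in y, z = 56 to 74.
- cutting_mat: Dark green cutting mat with a pale grid, fixed on the table, 200 x 260 (y) x 3 mm. Origin: centre of its underside. The till is put down here for the time being.
- gouge_red: Loose lino gouge, red handle, brass ferrule, steel blade, 22 x 167 (y) x 22 mm, 40 g, lying. Origin: middle of its length, underside; +y towards the blade. Round handle 22 thick, y = -83 to -1; blade 10 wide, to y = 83. Axis 10 above the table at the start; 31 in the notches (handle on one bar, blade on the other, either way round). Grip at y = -22, between the bars; mass centre y = -30.
- gouge_wood: Loose lino gouge with a bare wooden handle, otherwise the same as gouge_red: 22 x 167 (y) x 22 mm, 40 g; origin at the middle of its length, underside; +y towards the blade; handle y = -83 to -1 mm.
- dabber: Loose ink dabber: a round brown cloth bundle tied at the top, 42 x 40 x 58 mm, 35 g, standing, stiff. Origin: centre of its underside. Grip it round the body, 15 to 35 mm above its underside (about 40 mm wide there).
- dropper_bottle: Loose small amber bottle with a black dropper top, standing, 102 mm high, 70 g. Origin: centre of its underside. Body 33 mm in diameter up to z = 60 mm (grip it there), then narrower.
There are look-alikes about, which are no part of the job. Leave any blue or green look-alike of the dropper_bottle alone.

How it is judged:
By the outcome, as a careful person would: the job done as asked, in the order asked, and still so for the second after the job is handed in, with the robot touching nothing.
It also fails if it takes over 144 s, if anything falls off the work surface, if the arm or the gripper's body presses on something with over 40 N, if the wrist force passes 120 N, or if a joint passes its speed limit or range.

## Working session

There is one attempt and no reset: what is moved stays moved. The work goes in short steps, Python scripts to look and compute and a tool call to move; the robot and the scene stay as the last step left them, time stands still between calls to the robot, and variables do not carry over. Pictures are saved under pics/ and viewed, at most 14 in all, crops included, and the job is handed in when it is done.

Besides the shell and the picture viewer there is one more tool, called after "Request:" in YAML: its name, and indented under it one key for each argument. play_rows: Moves the arm, as the interface text tells. Its arguments: {"type":"object","properties":{"commands":{"type":"array"},"squeeze":{"type":"number"}},"required":["commands"]}

```bash
mkdir -p pics; ls
cat > h.py <<'E'
from plant import *
import numpy as np, cv2
def cal(n):
    c=get_calibration(n); f=200/np.tan(np.radians(c["fovy"])/2)
    K=np.array([[f,0,c["cx"]],[0,f,c["cy"]],[0,0,1]]); R=cv2.Rodrigues(np.array(c["rvec"],float))[0]
    return K,R,np.array(c["tvec"],float).reshape(3),c
def toW(n,uv,z,C=None):
    K,R,t,_=C or cal(n); uv=np.atleast_2d(np.array(uv,float))
    d=np.linalg.inv(K)@np.c_[uv,np.ones(len(uv))].T; d=(R.T@d).T; o=-R.T@t
    return o+d*((z-o[2])/d[:,2])[:,None]
def toP(n,P,C=None):
    K,R,t,_=C or cal(n); p=K@(R@np.atleast_2d(np.array(P,float)).T+t[:,None]); return (p[:2]/p[2]).T
E
python3 - <<'E'
from h import *
print(observe())
for n in("scene","top"):
    im=read_camera(n); cv2.imwrite(f"pics/{n}0.png",im); print(n,cal(n)[3])
    for t in["tool_tray","till","cutting_mat","gouge_red","gouge_wood","dabber","dropper_bottle"]:
        m=mark_of(n,t); r=regions_of(n,t)
        print(t,[(np.round(a["position"]).tolist(),round(a["score"],2)) for a in m],[(np.round(a["position"]).tolist(),round(a["score"],2),int(a["pixels"].sum())) for a in r])
E
```

```text
pics
{'clock': 0.0, 'qpos': array([ 1.13400895e+00,  4.23883236e-01,  1.63069853e+00, -1.72307558e-05,
        1.08859608e+00, -1.90087247e-02]), 'qd': array([-2.07315922e-07,  2.79986503e-04,  1.87593609e-03,  4.30541190e-04,
       -5.00742400e-04,  1.47312272e-04]), 'effort': array([-5.75808099e-05, -5.57384098e+01, -2.81740469e+01, -3.37169695e-05,
        7.32389613e-03, -1.54056181e-05]), 'position': array([0.25333335, 0.57074978, 0.23051587]), 'eef_rot': array([-3.14000746e+00, -1.48800528e-05,  2.72382199e+00]), 'contact_force': array([-0.69068278, -0.06976473, -0.45850026]), 'torque': array([0.00254872, 0.01676314, 0.02485968]), 'gripper_force': 0.0, 'grip_width': 1.0010119685335361}
scene {'fovy': 49.592054166740986, 'cx': 329.8499837521848, 'cy': 202.19706993307727, 'rvec': array([ 2.0411352 , -0.603849  ,  0.33542534]), 'tvec': array([-0.40364461,  0.214317  ,  0.80387102])}
tool_tray [([332.0, 184.0], 0.78)] [([324.0, 167.0], 0.62, 2070), ([334.0, 185.0], 0.61, 2546)]
till [([328.0, 186.0], 0.72), ([388.0, 214.0], 0.69), ([329.0, 169.0], 0.68)] [([325.0, 164.0], 0.84, 22
[... 472 characters left out ...]
 'cx': 326.44662189617543, 'cy': 200.87427972029155, 'rvec': array([ 2.12659938, -2.19036191,  0.12458287]), 'tvec': array([0.01242408, 0.50360734, 1.19248243])}
tool_tray [] [([242.0, 187.0], 0.95, 1543)]
till [([245.0, 159.0], 0.61)] [([243.0, 159.0], 0.62, 4499)]
cutting_mat [([412.0, 160.0], 0.81)] [([410.0, 158.0], 0.93, 6407)]
gouge_red [([322.0, 146.0], 0.66)] [([323.0, 130.0], 0.84, 216)]
gouge_wood [([426.0, 241.0], 0.54)] [([426.0, 231.0], 0.58, 305)]
dabber [([325.0, 222.0], 0.71)] []
dropper_bottle [([212.0, 258.0], 0.74), ([239.0, 251.0], 0.63), ([217.0, 233.0], 0.63), ([321.0, 146.0], 0.27)] [([237.0, 249.0], 0.71, 166), ([212.0, 259.0], 0.62, 177), ([212.0, 230.0], 0.56, 149)]
```

View pics/scene0.png

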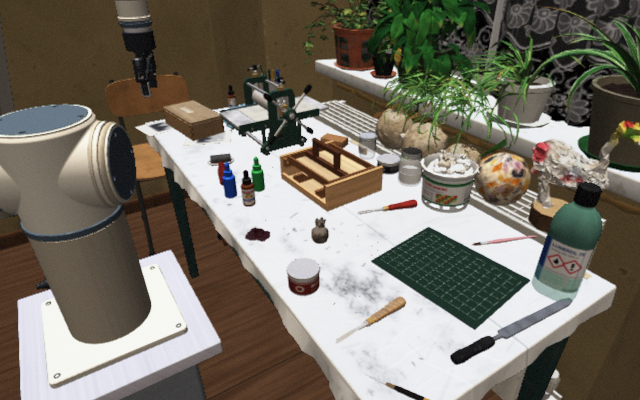

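```bash
python3 -c "
import cv2
a=cv2.imread('pics/top0.png')[80:300,160:480]; cv2.imwrite('pics/topc.png',cv2.resize(a,None,fx=2.5,fy=2.5,interpolation=cv2.INTER_CUBIC))"
```

```text
(no output)
```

View pics/topc.png

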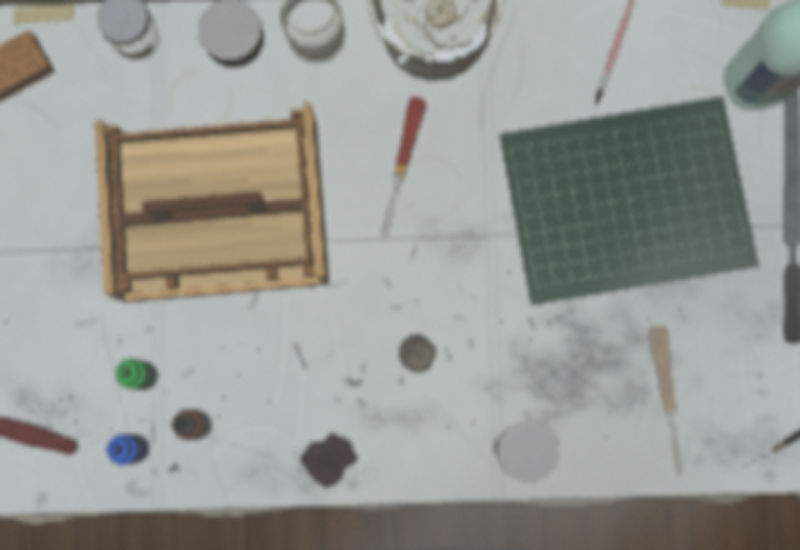

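```bash
cat >> h.py <<'E'
import json
def plan(x,y,z,phi_deg,via=None,maxs=48,start=None,jaw=None):
    """rows taking TCP to x,y,z (m) with closing direction phi (deg, world, mod 180); prints rows"""
    o=observe(); p=np.array(o["position"])*1000; yaw=np.degrees(o["eef_rot"][2])
    if start is not None: p=np.array(start[:3])*1000.; yaw=start[3]+90
    dyaw=(phi_deg+90-yaw+90)%180-90
    T=np.array([x,y,z])*1000
    n=int(max(np.ceil(np.linalg.norm(T-p)/maxs),np.ceil(abs(dyaw)/4.99),1)); rows=[]
    y0=yaw
    for k in range(n):
        d=(T-p)/(n-k); c,s=np.cos(np.radians(yaw)),np.sin(np.radians(yaw))
        A=np.array([[c,s,0],[s,-c,0],[0,0,-1]])  # columns=tool axes
        u=np.round(A.T@d/50,2); r=round(float(-(y0+dyaw-yaw)/(n-k)/5),2)
        rows.append({a:float(b)+0. for a,b in zip(["x","y","z","rz"],[*u,r]) if b})
        if jaw is not None: rows[-1]["jaw"]=jaw
        p=p+A@u*50; yaw-=r*5
    print(json.dumps(rows).replace('"x": ','"x":'))
    return [*(p/1000),yaw-90]
def st():
    o=observe(); print("t%.2f"%o["clock"],np.round(np.array(o["position"])*1000,1),np.round(np.degrees(o["eef_rot"]),1),"F",np.round(o["contact_force"],1),"w%.1f"%(o["grip_width"]*85.4),"g%.0f"%o["gripper_force"])
E
python3 - <<'E'
from h import *
g=lambda uv,z:print(np.round(toW("top",[[160+a/2.5,80+b/2.5] for a,b in uv],z)*1000)[:,:2].tolist())
print("rail ends");g([[145,205],[263,202]],.125)
print("till top corners");g([[112,130],[305,122],[118,272],[310,262]],.078)
print("mat");g([[500,133],[723,98],[757,265],[532,303]],.003)
print("red tip,ferrule,end");g([[386,235],[400,173],[418,103]],.012)
print("wood");g([[680,470],[671,410],[658,330]],.012)
print("dabber");g([[417,352]],.03)
print("amber");g([[192,424]],.08)
w=cal("wrist");print(w[3], -w[1].T@w[2], w[1])
print("tmp")
plan(.62,.17,.33,0)
E
```

```text
rail ends
[[600.0, 270.0], [600.0, 150.0]]
till top corners
[[693.0, 317.0], [695.0, 110.0], [539.0, 310.0], [544.0, 108.0]]
mat
[[697.0, -103.0], [730.0, -358.0], [537.0, -384.0], [502.0, -131.0]]
red tip,ferrule,end
[[582.0, 29.0], [652.0, 11.0], [732.0, -11.0]]
wood
[[314.0, -283.0], [379.0, -277.0], [467.0, -268.0]]
dabber
[[449.0, -2.0]]
amber
[[378.0, 233.0]]
{'fovy': 63.68917033343029, 'cx': 317.4257558092501, 'cy': 195.91127441860868, 'rvec': array([-2.43120038, -1.58133239, -0.22159956]), 'tvec': array([-0.62553643, -0.03667086,  0.37927803])} [0.19058075 0.59970671 0.37486431] [[ 4.05399082e-01  9.14139792e-01  1.58475632e-04]
 [ 8.78971559e-01 -3.89850425e-01  2.74637297e-01]
 [ 2.51118663e-01 -1.11198413e-01 -9.61547882e-01]]
tmp
[{"x":-0.71, "y": -0.31, "z": -0.14, "rz": 0.94}, {"x":-0.73, "y": -0.25, "z": -0.14, "rz": 0.94}, {"x":-0.75, "y": -0.19, "z": -0.14, "rz": 0.94}, {"x":-0.77, "y": -0.13, "z": -0.14, "rz": 0.94}, {"x":-0.77, "y": -0.07, "z": -0.14, "rz": 0.95}, {"x":-0.78, "z": -0.14, "rz": 0.94}, {"x":-0.77, "y": 0.06, "z": -0.14, "rz": 0.95}, {"x":-0.77, "y": 0.13, "z": -0.14, "rz": 0.94}, {"x":-0.75, "y": 0.19, "z": -0.14, "rz": 0.95}, {"x":-0.74, "y": 0.25, "z": -0.14, "rz": 0.94}, {"x":-0.71, "y": 0.31, "z": -0.14, "rz": 0.95}, {"x":-0.68, "y": 0.37, "z": -0.14, "rz": 0.94}, {"x":-0.65, "y": 0.42, "z": -0.15, "rz": 0.95}, {"x":-0.62, "y": 0.47, "z": -0.14, "rz": 0.94}]
```

Run:
```python
from h import *
e=plan(.62,.26,.36,2)
```

```text
[{"x":-0.71, "y": -0.21, "z": -0.2, "rz": 0.99}, {"x":-0.72, "y": -0.15, "z": -0.2, "rz": 0.99}, {"x":-0.74, "y": -0.08, "z": -0.2, "rz": 0.98}, {"x":-0.74, "y": -0.02, "z": -0.2, "rz": 0.99}, {"x":-0.74, "y": 0.04, "z": -0.2, "rz": 0.98}, {"x":-0.73, "y": 0.11, "z": -0.2, "rz": 0.99}, {"x":-0.72, "y": 0.17, "z": -0.2, "rz": 0.98}, {"x":-0.7, "y": 0.23, "z": -0.2, "rz": 0.99}, {"x":-0.68, "y": 0.29, "z": -0.19, "rz": 0.98}, {"x":-0.65, "y": 0.35, "z": -0.2, "rz": 0.99}, {"x":-0.62, "y": 0.4, "z": -0.19, "rz": 0.98}, {"x":-0.59, "y": 0.45, "z": -0.2, "rz": 0.99}, {"x":-0.55, "y": 0.5, "z": -0.19, "rz": 0.98}]
```

Request:
play_rows:
  commands:
    - {"x":-0.71,"y":-0.21,"z":-0.2,"rz":0.99}
    - {"x":-0.72,"y":-0.15,"z":-0.2,"rz":0.99}
    - {"x":-0.74,"y":-0.08,"z":-0.2,"rz":0.98}
    - {"x":-0.74,"y":-0.02,"z":-0.2,"rz":0.99}
    - {"x":-0.74,"y":0.04,"z":-0.2,"rz":0.98}
    - {"x":-0.73,"y":0.11,"z":-0.2,"rz":0.99}
    - {"x":-0.72,"y":0.17,"z":-0.2,"rz":0.98}
    - {"x":-0.7,"y":0.23,"z":-0.2,"rz":0.99}

```text
invalid input
```

Request:
play_rows:
  commands:
    - {"x":-0.68,"y":0.29,"z":-0.19,"rz":0.98}
    - {"x":-0.65,"y":0.35,"z":-0.2,"rz":0.99}
    - {"x":-0.62,"y":0.4,"z":-0.19,"rz":0.98}
    - {"x":-0.59,"y":0.45,"z":-0.2,"rz":0.99}
    - {"x":-0.55,"y":0.5,"z":-0.19,"rz":0.98}
    - {"x":0}

```text
invalid input
```

Run:
```python
from h import *
import pickle
st(); C=cal("wrist"); im=read_camera("wrist"); cv2.imwrite("pics/w1.png",im); pickle.dump(C,open("w1.pkl","wb"))
for t in["tool_tray","till"]:
    print(t,[(np.round(a["position"]).tolist(),round(a["score"],2)) for a in mark_of("wrist",t)])
```

```text
t1.50 [253.6 571.2 231.3] [-180.    -0.   156.1] F [ 0.2  0.  -0.7] w85.5 g0
tool_tray []
till []
```

View pics/w1.png

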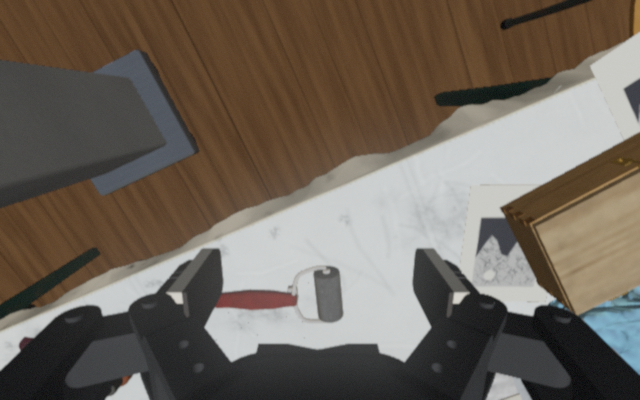

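Request:
play_rows:
  commands:
    - {"jaw":85,"x":-0.71,"y":-0.21,"z":-0.2,"rx":0,"ry":0,"rz":0.99}
    - {"jaw":85,"x":-0.72,"y":-0.15,"z":-0.2,"rx":0,"ry":0,"rz":0.99}
    - {"jaw":85,"x":-0.74,"y":-0.08,"z":-0.2,"rx":0,"ry":0,"rz":0.98}
    - {"jaw":85,"x":-0.74,"y":-0.02,"z":-0.2,"rx":0,"ry":0,"rz":0.99}
    - {"jaw":85,"x":-0.74,"y":0.04,"z":-0.2,"rx":0,"ry":0,"rz":0.98}
    - {"jaw":85,"x":-0.73,"y":0.11,"z":-0.2,"rx":0,"ry":0,"rz":0.99}
    - {"jaw":85,"x":-0.72,"y":0.17,"z":-0.2,"rx":0,"ry":0,"rz":0.98}
    - {"jaw":85,"x":-0.7,"y":0.23,"z":-0.2,"rx":0,"ry":0,"rz":0.99}
  squeeze: 60

```text
clock: 2.65
position: [0.48, 0.379, 0.3117]
eef_rot: [3.141, -0.0, 2.032]
contact_force: [0.3, 0.5, -0.4]
grip_width: 0.998
gripper_force: 0.0
```

Request:
play_rows:
  commands:
    - {"jaw":85,"x":-0.68,"y":0.29,"z":-0.19,"rx":0,"ry":0,"rz":0.98}
    - {"jaw":85,"x":-0.65,"y":0.35,"z":-0.2,"rx":0,"ry":0,"rz":0.99}
    - {"jaw":85,"x":-0.62,"y":0.4,"z":-0.19,"rx":0,"ry":0,"rz":0.98}
    - {"jaw":85,"x":-0.59,"y":0.45,"z":-0.2,"rx":0,"ry":0,"rz":0.99}
    - {"jaw":85,"x":-0.55,"y":0.5,"z":-0.19,"rx":0,"ry":0,"rz":0.98}
    - {"jaw":85,"x":0,"y":0,"z":0,"rx":0,"ry":0,"rz":0}

```text
clock: 3.4
position: [0.6218, 0.2581, 0.3604]
eef_rot: [3.14, -0.0, 1.603]
contact_force: [0.1, -0.7, -0.2]
grip_width: 0.996
gripper_force: 0.0
```

```bash
sed -i 's/rows.append.*/rows.append({"jaw":jaw,**{a:float(b)+0. for a,b in zip(["x","y","z","rx","ry","rz"],[*u,0,0,r])}})/; /if jaw is not None/d; s/jaw=None/jaw=85/' h.py
sed -i 's/print(json.dumps.*/print(n);print(json.dumps(rows).replace(".0,",",").replace(".0}","}"))/' h.py
python3 - <<'E'
from h import *
import pickle
st(); C=cal("wrist"); im=read_camera("wrist"); cv2.imwrite("pics/w2.png",im); pickle.dump(C,open("w2.pkl","wb"))
for t in["tool_tray","till"]:
    print(t,[(np.round(a["position"]).tolist(),round(a["score"],2)) for a in mark_of("wrist",t)])
E
```

```text
t3.40 [621.8 258.1 360.4] [179.9  -0.   91.8] F [ 0.1 -0.7 -0.2] w85.1 g0
tool_tray []
till [([313.0, 186.0], 0.89)]
```

View pics/w2.png

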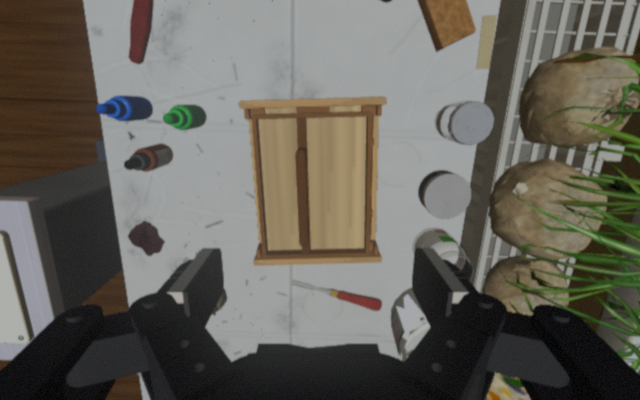

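```bash
python3 -c "
import cv2
a=cv2.imread('pics/w2.png')[85:275,225:400]; cv2.imwrite('pics/w2c.png',cv2.resize(a,None,fx=3.1,fy=3.1,interpolation=cv2.INTER_CUBIC))"
```

```text
(no output)
```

View pics/w2c.png

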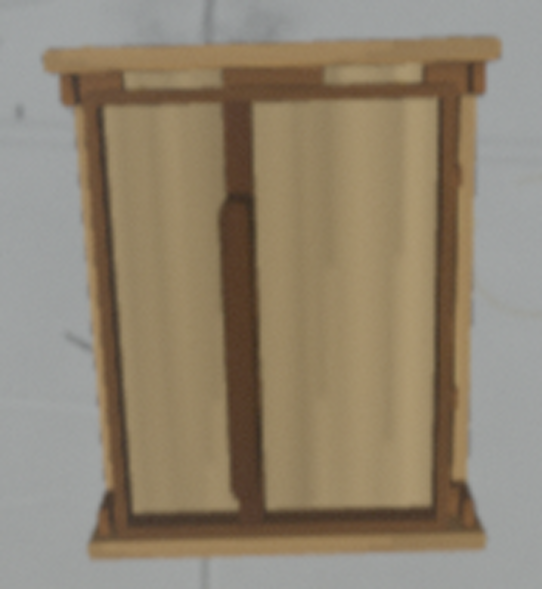

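Run:
```python
from h import *
import pickle
C=pickle.load(open("w2.pkl","rb"))
def g(n,pts,z):
    P=toW("wrist",[[225+a/3.1,85+b/3.1] for a,b in pts],z,C)[:,:2]*1000
    print(n,np.round(P,1).tolist(),"mean",np.round(P.mean(0),1)); return P
a=lambda p,q:print("  ang",np.round(np.degrees(np.arctan2(*(q-p)[::-1])),2))
P=g("tray outer",[[44,50],[499,38],[487,547],[92,557]],.076);a(P[0],P[1]);a(P[3],P[2]);a(P[3],P[0]);a(P[2],P[1])
P=g("till top",[[79,103],[461,88],[447,533],[115,540]],.078);a(P[0],P[1]);a(P[3],P[2]);a(P[3],P[0]);a(P[2],P[1])
P=g("rail edges",[[220,207],[250,205],[262,500],[232,492]],.130);a(P[3],P[0]);a(P[2],P[1])
```

```text
tray outer [[520.8, 328.2], [707.4, 339.0], [722.7, 108.9], [535.7, 97.7]] mean [621.6 218.4]
  ang 3.3
  ang 3.42
  ang 93.68
  ang 93.79
till top [[535.1, 307.5], [693.1, 318.7], [702.8, 116.5], [547.0, 108.0]] mean [619.5 212.7]
  ang 4.03
  ang 3.15
  ang 93.43
  ang 92.74
rail edges [[597.4, 273.8], [608.6, 274.9], [616.1, 154.7], [603.9, 157.9]] mean [606.5 215.3]
  ang 93.21
  ang 93.6
```

Run:
```python
from h import *
e=plan(.6063,.2155,.16,3.5,jaw=50)
plan(.6063,.2155,.104,3.5,start=e,jaw=50,maxs=30)
```

```text
5
[{"jaw": 50, "x": -0.18, "y": -0.06, "z": 0.8, "rx": 0, "ry": 0, "rz": -0.06}, {"jaw": 50, "x": -0.18, "y": -0.06, "z": 0.8, "rx": 0, "ry": 0, "rz": -0.06}, {"jaw": 50, "x": -0.17, "y": -0.06, "z": 0.8, "rx": 0, "ry": 0, "rz": -0.06}, {"jaw": 50, "x": -0.17, "y": -0.06, "z": 0.79, "rx": 0, "ry": 0, "rz": -0.05}, {"jaw": 50, "x": -0.18, "y": -0.06, "z": 0.8, "rx": 0, "ry": 0, "rz": -0.06}]
2
[{"jaw": 50, "x": 0, "y": 0, "z": 0.56, "rx": 0, "ry": 0, "rz": 0}, {"jaw": 50, "x": 0, "y": 0, "z": 0.56, "rx": 0, "ry": 0, "rz": 0}]
```

Request:
play_rows:
  commands:
    - {"jaw":50,"x":-0.18,"y":-0.06,"z":0.8,"rx":0,"ry":0,"rz":-0.06}
    - {"jaw":50,"x":-0.18,"y":-0.06,"z":0.8,"rx":0,"ry":0,"rz":-0.06}
    - {"jaw":50,"x":-0.17,"y":-0.06,"z":0.8,"rx":0,"ry":0,"rz":-0.06}
    - {"jaw":50,"x":-0.17,"y":-0.06,"z":0.79,"rx":0,"ry":0,"rz":-0.05}
    - {"jaw":50,"x":-0.18,"y":-0.06,"z":0.8,"rx":0,"ry":0,"rz":-0.06}
    - {"jaw":50,"x":0,"y":0,"z":0,"rx":0,"ry":0,"rz":0}

```text
clock: 4.3
position: [0.6036, 0.2149, 0.1571]
eef_rot: [-3.134, 0.002, 1.632]
contact_force: [-1.1, -0.9, 0.7]
grip_width: 0.584
gripper_force: 0.0
```

Run:
```python
from h import *
st(); C=cal("wrist"); im=read_camera("wrist")
o=observe(); p=np.array(o["position"]); 
cv2.imwrite("pics/w3.png",im)
```

```text
t4.30 [603.6 214.9 157.1] [-1.796e+02  1.000e-01  9.350e+01] F [-1.1 -0.9  0.7] w49.8 g0
```

View pics/w3.png

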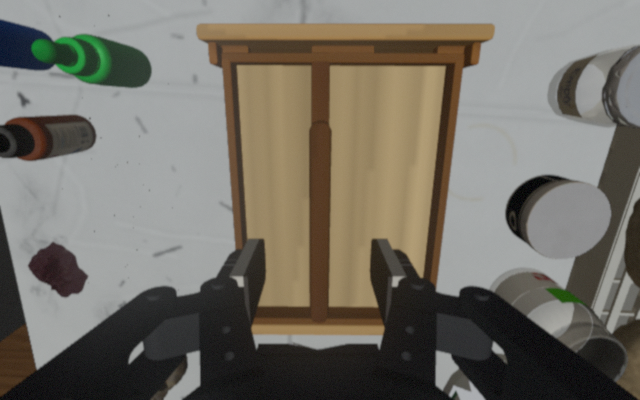

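Request:
play_rows:
  commands:
    - {"jaw":50,"x":0,"y":0.02,"z":0.5,"rx":0,"ry":0,"rz":0}
    - {"jaw":50,"x":0,"y":0.02,"z":0.54,"rx":0,"ry":0,"rz":0}
    - {"jaw":50,"x":0,"y":0,"z":0,"rx":0,"ry":0,"rz":0}
    - {"jaw":0,"x":0,"y":0,"z":0,"rx":0,"ry":0,"rz":0}
    - {"jaw":0,"x":0,"y":0,"z":0,"rx":0,"ry":0,"rz":0}
    - {"jaw":0,"x":0,"y":0,"z":0,"rx":0,"ry":0,"rz":0}
    - {"jaw":0,"x":0,"y":0,"z":0,"rx":0,"ry":0,"rz":0}
  squeeze: 90

```text
clock: 5.22
position: [0.6096, 0.2158, 0.1104]
eef_rot: [3.14, -0.001, 1.631]
contact_force: [-2.4, 0.7, 7.9]
grip_width: 0.116
gripper_force: 89.5
```

Run:
```python
from h import *
st();st();read_camera("top");st()
```

```text
t5.22 [609.6 215.8 110.4] [ 1.799e+02 -1.000e-01  9.340e+01] F [-2.4  0.7  7.9] w9.9 g89
t5.22 [609.6 215.8 110.4] [ 1.799e+02 -1.000e-01  9.340e+01] F [-2.4  0.7  7.9] w9.9 g89
t5.28 [609.6 215.8 110.4] [ 1.799e+02 -1.000e-01  9.340e+01] F [-3.   0.7  6.3] w10.1 g89
```

Request:
play_rows:
  commands:
    - {"jaw":0,"x":0,"y":0,"z":-0.1,"rx":0,"ry":0,"rz":0}
    - {"jaw":0,"x":0,"y":0,"z":-0.2,"rx":0,"ry":0,"rz":0}
    - {"jaw":0,"x":0,"y":0,"z":-0.3,"rx":0,"ry":0,"rz":0}
    - {"jaw":0,"x":0,"y":0,"z":-0.3,"rx":0,"ry":0,"rz":0}
    - {"jaw":0,"x":0,"y":0,"z":0,"rx":0,"ry":0,"rz":0}

```text
clock: 5.9
position: [0.6101, 0.2156, 0.1554]
eef_rot: [3.138, -0.001, 1.631]
contact_force: [0.1, 0.2, -3.7]
grip_width: 0.116
gripper_force: 88.0
```

Run:
```python
from h import *
st();im=read_camera("wrist");st();cv2.imwrite("pics/w4.png",im)
```

```text
t5.90 [610.1 215.6 155.4] [ 1.798e+02 -1.000e-01  9.350e+01] F [ 0.1  0.2 -3.7] w9.9 g88
t5.95 [609.4 215.4 154.4] [179.9  -0.   93.5] F [-0.5 -0.2 -2.9] w10.2 g88
```

View pics/w4.png

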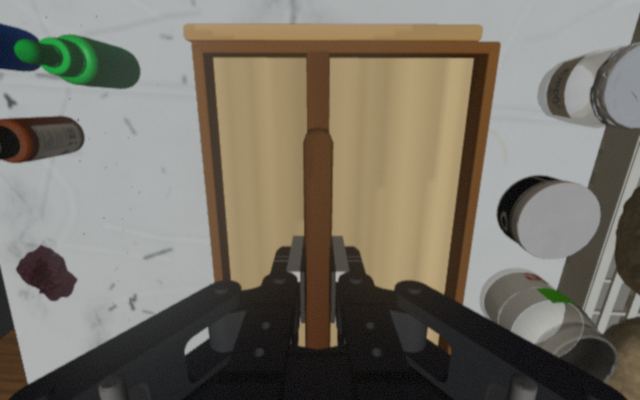

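Run:
```python
from h import *
e=plan(.6035,-.246,.165,7.4,jaw=0,maxs=43)
```

```text
11
[{"jaw": 0, "x": -0.84, "y": -0.06, "z": -0.02, "rx": 0, "ry": 0, "rz": -0.07}, {"jaw": 0, "x": -0.84, "y": -0.07, "z": -0.02, "rx": 0, "ry": 0, "rz": -0.07}, {"jaw": 0, "x": -0.84, "y": -0.07, "z": -0.02, "rx": 0, "ry": 0, "rz": -0.07}, {"jaw": 0, "x": -0.83, "y": -0.08, "z": -0.02, "rx": 0, "ry": 0, "rz": -0.07}, {"jaw": 0, "x": -0.83, "y": -0.08, "z": -0.02, "rx": 0, "ry": 0, "rz": -0.07}, {"jaw": 0, "x": -0.83, "y": -0.09, "z": -0.02, "rx": 0, "ry": 0, "rz": -0.07}, {"jaw": 0, "x": -0.83, "y": -0.09, "z": -0.02, "rx": 0, "ry": 0, "rz": -0.07}, {"jaw": 0, "x": -0.84, "y": -0.1, "z": -0.02, "rx": 0, "ry": 0, "rz": -0.07}, {"jaw": 0, "x": -0.83, "y": -0.1, "z": -0.02, "rx": 0, "ry": 0, "rz": -0.08}, {"jaw": 0, "x": -0.83, "y": -0.11, "z": -0.02, "rx": 0, "ry": 0, "rz": -0.07}, {"jaw": 0, "x": -0.84, "y": -0.11, "z": -0.01, "rx": 0, "ry": 0, "rz": -0.08}]
```

Request:
play_rows:
  commands:
    - {"jaw":0,"x":-0.3,"y":-0.03,"z":-0.1,"rx":0,"ry":0,"rz":-0.06}
    - {"jaw":0,"x":-0.6,"y":-0.04,"z":-0.1,"rx":0,"ry":0,"rz":-0.06}
    - {"jaw":0,"x":-0.8,"y":-0.06,"z":-0.02,"rx":0,"ry":0,"rz":-0.06}
    - {"jaw":0,"x":-0.8,"y":-0.07,"z":0,"rx":0,"ry":0,"rz":-0.06}
    - {"jaw":0,"x":-0.8,"y":-0.08,"z":0,"rx":0,"ry":0,"rz":-0.06}
    - {"jaw":0,"x":-0.8,"y":-0.08,"z":0,"rx":0,"ry":0,"rz":-0.06}
    - {"jaw":0,"x":-0.8,"y":-0.09,"z":0,"rx":0,"ry":0,"rz":-0.06}
    - {"jaw":0,"x":-0.8,"y":-0.09,"z":0,"rx":0,"ry":0,"rz":-0.06}
    - {"jaw":0,"x":-0.8,"y":-0.09,"z":0,"rx":0,"ry":0,"rz":-0.06}
    - {"jaw":0,"x":-0.8,"y":-0.1,"z":0,"rx":0,"ry":0,"rz":-0.06}

```text
clock: 7.2
position: [0.6029, -0.1536, 0.164]
eef_rot: [-3.14, -0.0, 1.684]
contact_force: [0.3, 0.3, -2.6]
grip_width: 0.116
gripper_force: 88.0
```

Request:
play_rows:
  commands:
    - {"jaw":0,"x":-0.8,"y":-0.1,"z":0,"rx":0,"ry":0,"rz":-0.06}
    - {"jaw":0,"x":-0.6,"y":-0.08,"z":0,"rx":0,"ry":0,"rz":-0.06}
    - {"jaw":0,"x":-0.35,"y":-0.05,"z":0,"rx":0,"ry":0,"rz":-0.06}
    - {"jaw":0,"x":-0.13,"y":-0.02,"z":0.4,"rx":0,"ry":0,"rz":0}
    - {"jaw":0,"x":0,"y":0,"z":0.8,"rx":0,"ry":0,"rz":0}
    - {"jaw":0,"x":0,"y":0,"z":0.5,"rx":0,"ry":0,"rz":0}
    - {"jaw":0,"x":0,"y":0,"z":0,"rx":0,"ry":0,"rz":0}
    - {"jaw":0,"x":0,"y":0,"z":0,"rx":0,"ry":0,"rz":0}

```text
clock: 8.2
position: [0.6029, -0.2459, 0.0795]
eef_rot: [3.141, 0.0, 1.7]
contact_force: [0.1, -0.3, -2.2]
grip_width: 0.114
gripper_force: 88.3
```

Run:
```python
from h import *
st();im=read_camera("top");cv2.imwrite("pics/t2.png",cv2.resize(im[60:300,150:480],None,fx=2.4,fy=2.4,interpolation=cv2.INTER_CUBIC))
```

```text
t8.20 [ 602.9 -245.9   79.5] [180.    0.   97.4] F [ 0.1 -0.3 -2.2] w9.7 g88
```

View pics/t2.png

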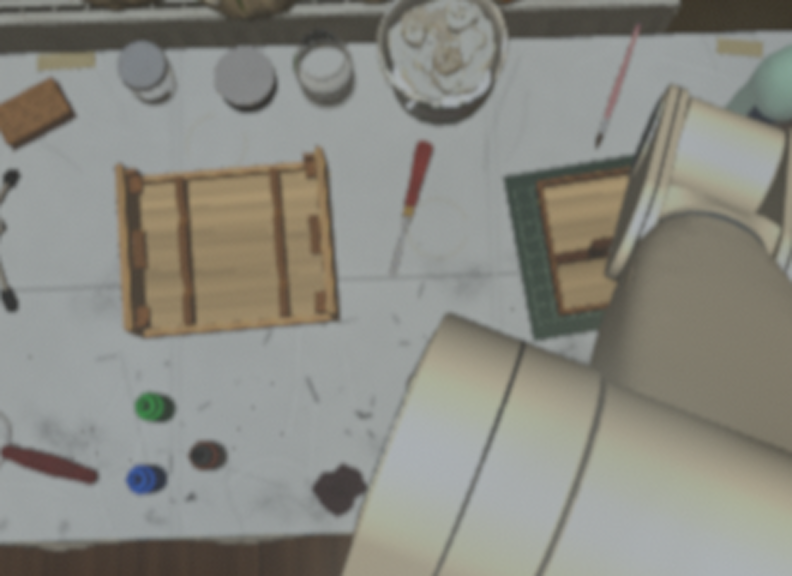

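Request:
play_rows:
  commands:
    - {"jaw":0,"x":0,"y":0,"z":0.25,"rx":0,"ry":0,"rz":0}
    - {"jaw":0,"x":0,"y":0,"z":0.1,"rx":0,"ry":0,"rz":0}
    - {"jaw":0,"x":0,"y":0,"z":0.06,"rx":0,"ry":0,"rz":0}
    - {"jaw":0,"x":0,"y":0,"z":0,"rx":0,"ry":0,"rz":0}
    - {"jaw":0,"x":0,"y":0,"z":0,"rx":0,"ry":0,"rz":0}

```text
clock: 8.88
position: [0.6027, -0.2465, 0.059]
eef_rot: [3.141, 0.0, 1.699]
contact_force: [-0.5, -0.6, -3.8]
grip_width: 0.122
gripper_force: 88.2
```

Request:
play_rows:
  commands:
    - {"jaw":0,"x":0,"y":0,"z":0.04,"rx":0,"ry":0,"rz":0}
    - {"jaw":0,"x":0,"y":0,"z":0.04,"rx":0,"ry":0,"rz":0}
    - {"jaw":0,"x":0,"y":0,"z":0.0,"rx":0,"ry":0,"rz":0}

```text
clock: 9.25
position: [0.6029, -0.2466, 0.0574]
eef_rot: [3.141, 0.0, 1.699]
contact_force: [-6.1, 2.1, 16.1]
grip_width: 0.115
gripper_force: 91.1
```

Request:
play_rows:
  commands:
    - {"jaw":50,"x":0,"y":0,"z":-0.02,"rx":0,"ry":0,"rz":0}
    - {"jaw":50,"x":0,"y":0,"z":0,"rx":0,"ry":0,"rz":0}
    - {"jaw":50,"x":0,"y":0,"z":0,"rx":0,"ry":0,"rz":0}
    - {"jaw":50,"x":0,"y":0,"z":-0.4,"rx":0,"ry":0,"rz":0}
    - {"jaw":50,"x":0,"y":0,"z":-0.8,"rx":0,"ry":0,"rz":0}
    - {"jaw":60,"x":0,"y":0,"z":-0.8,"rx":0,"ry":0,"rz":0}

```text
clock: 10.0
position: [0.6027, -0.2464, 0.1579]
eef_rot: [3.141, 0.0, 1.699]
contact_force: [0.3, 0.2, 0.0]
grip_width: 0.702
gripper_force: 0.0
```

Run:
```python
from h import *
st()
e=plan(.66,.02,.20,75,jaw=60)
for t in["gouge_red","cutting_mat","till"]:
    print(t,[(np.round(a["position"]).tolist(),round(a["score"],2)) for a in mark_of("wrist",t)])
```

```text
t10.00 [ 602.7 -246.4  157.9] [180.    0.   97.4] F [0.3 0.2 0. ] w59.9 g0
14
[{"jaw": 60, "x": 0.37, "y": 0.13, "z": -0.06, "rx": 0, "ry": 0, "rz": -0.97}, {"jaw": 60, "x": 0.35, "y": 0.16, "z": -0.06, "rx": 0, "ry": 0, "rz": -0.97}, {"jaw": 60, "x": 0.34, "y": 0.19, "z": -0.06, "rx": 0, "ry": 0, "rz": -0.97}, {"jaw": 60, "x": 0.32, "y": 0.22, "z": -0.06, "rx": 0, "ry": 0, "rz": -0.97}, {"jaw": 60, "x": 0.3, "y": 0.24, "z": -0.06, "rx": 0, "ry": 0, "rz": -0.96}, {"jaw": 60, "x": 0.28, "y": 0.27, "z": -0.06, "rx": 0, "ry": 0, "rz": -0.97}, {"jaw": 60, "x": 0.26, "y": 0.29, "z": -0.06, "rx": 0, "ry": 0, "rz": -0.96}, {"jaw": 60, "x": 0.23, "y": 0.31, "z": -0.06, "rx": 0, "ry": 0, "rz": -0.97}, {"jaw": 60, "x": 0.21, "y": 0.33, "z": -0.06, "rx": 0, "ry": 0, "rz": -0.96}, {"jaw": 60, "x": 0.18, "y": 0.35, "z": -0.06, "rx": 0, "ry": 0, "rz": -0.97}, {"jaw": 60, "x": 0.15, "y": 0.36, "z": -0.06, "rx": 0, "ry": 0, "rz": -0.96}, {"jaw": 60, "x": 0.11, "y": 0.37, "z": -0.06, "rx": 0, "ry": 0, "rz": -0.97}, {"jaw": 60, "x": 0.08, "y": 0.38, "z": -0.06, "rx": 0, "ry": 0, "rz": -0.96}, {"jaw": 60, "x": 0.05, "y": 0.39, "z": -0.06, "rx": 0, "ry": 0, "rz": -0.97}]
gouge_red []
cutting_mat []
till [([339.0, 217.0], 0.74)]
```

Request:
play_rows:
  commands:
    - {"jaw":60,"x":0.37,"y":0.13,"z":-0.06,"rx":0,"ry":0,"rz":-0.97}
    - {"jaw":60,"x":0.35,"y":0.16,"z":-0.06,"rx":0,"ry":0,"rz":-0.97}
    - {"jaw":60,"x":0.34,"y":0.19,"z":-0.06,"rx":0,"ry":0,"rz":-0.97}
    - {"jaw":60,"x":0.32,"y":0.22,"z":-0.06,"rx":0,"ry":0,"rz":-0.97}
    - {"jaw":60,"x":0.3,"y":0.24,"z":-0.06,"rx":0,"ry":0,"rz":-0.96}
    - {"jaw":60,"x":0.28,"y":0.27,"z":-0.06,"rx":0,"ry":0,"rz":-0.97}
    - {"jaw":60,"x":0.26,"y":0.29,"z":-0.06,"rx":0,"ry":0,"rz":-0.96}

```text
clock: 11.02
position: [0.6307, -0.1128, 0.1764]
eef_rot: [-3.141, -0.001, 2.293]
contact_force: [0.4, -0.4, -0.5]
grip_width: 0.701
gripper_force: 0.0
```

Request:
play_rows:
  commands:
    - {"jaw":60,"x":0.23,"y":0.31,"z":-0.06,"rx":0,"ry":0,"rz":-0.97}
    - {"jaw":60,"x":0.21,"y":0.33,"z":-0.06,"rx":0,"ry":0,"rz":-0.96}
    - {"jaw":60,"x":0.18,"y":0.35,"z":-0.06,"rx":0,"ry":0,"rz":-0.97}
    - {"jaw":60,"x":0.15,"y":0.36,"z":-0.06,"rx":0,"ry":0,"rz":-0.96}
    - {"jaw":60,"x":0.11,"y":0.37,"z":-0.06,"rx":0,"ry":0,"rz":-0.97}
    - {"jaw":60,"x":0.08,"y":0.38,"z":-0.06,"rx":0,"ry":0,"rz":-0.96}
    - {"jaw":60,"x":0.05,"y":0.39,"z":-0.06,"rx":0,"ry":0,"rz":-0.97}
    - {"jaw":60,"x":0,"y":0,"z":0,"rx":0,"ry":0,"rz":0}
    - {"jaw":60,"x":0,"y":0,"z":0,"rx":0,"ry":0,"rz":0}

```text
clock: 12.15
position: [0.6595, 0.0193, 0.1973]
eef_rot: [-3.141, -0.001, 2.878]
contact_force: [-0.1, -0.4, 1.2]
grip_width: 0.701
gripper_force: 0.0
```

```bash
cat >> h.py <<'E'
def gouge(t,z=.010):
    """network mask + handle colour -> axis, grip point"""
    C=cal("wrist"); im=read_camera("wrist"); r=regions_of("wrist",t)
    print([(np.round(a["position"]).tolist(),round(a["score"],2),int(a["pixels"].sum())) for a in r])
    if not r: return im
    m=np.argwhere(r[0]["pixels"])[:,::-1]
    P=toW("wrist",m,z,C)[:,:2]*1000; c=P.mean(0); v=np.linalg.svd(P-c,full_matrices=False)[2][0]
    s=(P-c)@v; w=(P-c)@np.array([-v[1],v[0]]); lo=np.ptp(w[s<np.percentile(s,20)]); hi=np.ptp(w[s>np.percentile(s,80)])
    if lo<hi: v=-v; s=-s   # v: towards blade (thin end)
    h=(s<s.min()+70); a=np.linalg.svd(P[h]-P[h].mean(0),full_matrices=False)[2][0]; a=a*np.sign(a@v); ch=P[h].mean(0)
    end=ch+a*((P[h]-ch)@a).min(); L=np.ptp(s)
    print("len %.0f axis %.1f (whole %.1f) end"%(L,np.degrees(np.arctan2(a[1],a[0])),np.degrees(np.arctan2(v[1],v[0]))),np.round(end,1),"tip",np.round(c+v*s.max(),1),"grip",np.round(end+a*61,1))
    return im
E
python3 - <<'E'
from h import *
st(); im=gouge("gouge_red"); cv2.imwrite("pics/w5.png",im)
E
```

```text
t12.15 [659.5  19.3 197.3] [-1.800e+02 -1.000e-01  1.649e+02] F [-0.1 -0.4  1.2] w59.9 g0
[([309.0, 192.0], 0.93, 2072)]
len 168 axis 164.2 (whole 164.8) end [744.4 -10.1] tip [582.2  34.4] grip [685.7   6.5]
```

View pics/w5.png

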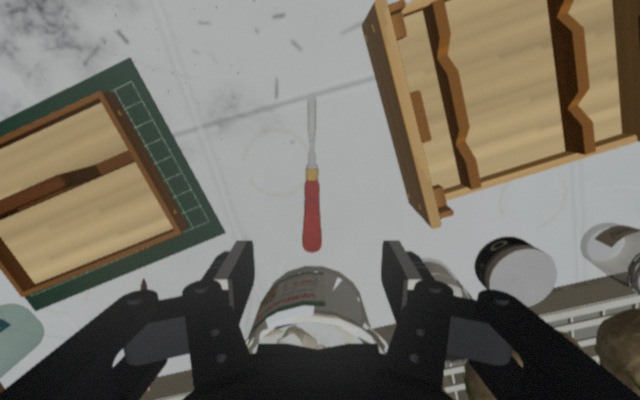

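Run:
```python
from h import *
C=cal("wrist");T=cal("top")
for z in(0,.06,.09,.12): print(z,np.round(toW("wrist",[[312,268],[300,300]],z,C)[:,:2]*1000).tolist(), np.round(toW("top",[[334,112],[334,106],[150+445/2.4,60+100/2.4],[150+445/2.4,60+122/2.4]],z,T)[:,:2]*1000).tolist())
```

```text
0 [[770.0, -17.0], [808.0, -43.0]] [[763.0, -31.0], [780.0, -32.0], [793.0, -37.0], [766.0, -36.0]]
0.06 [[739.0, -7.0], [770.0, -28.0]] [[743.0, -30.0], [760.0, -31.0], [772.0, -35.0], [746.0, -34.0]]
0.09 [[724.0, -3.0], [751.0, -21.0]] [[733.0, -30.0], [750.0, -30.0], [762.0, -34.0], [736.0, -33.0]]
0.12 [[708.0, 2.0], [733.0, -14.0]] [[724.0, -29.0], [740.0, -29.0], [751.0, -33.0], [727.0, -33.0]]
```

Run:
```python
from h import *
e=plan(.6845,.0068,.045,74.5,jaw=60)
plan(.6845,.0068,.003,74.5,start=e,jaw=50,maxs=22)
```

```text
4
[{"jaw": 60, "x": -0.14, "y": -0.03, "z": 0.76, "rx": 0, "ry": 0, "rz": 0.02}, {"jaw": 60, "x": -0.13, "y": -0.02, "z": 0.76, "rx": 0, "ry": 0, "rz": 0.02}, {"jaw": 60, "x": -0.14, "y": -0.03, "z": 0.76, "rx": 0, "ry": 0, "rz": 0.02}, {"jaw": 60, "x": -0.13, "y": -0.02, "z": 0.77, "rx": 0, "ry": 0, "rz": 0.02}]
2
[{"jaw": 50, "x": 0, "y": 0, "z": 0.42, "rx": 0, "ry": 0, "rz": 0}, {"jaw": 50, "x": 0, "y": 0, "z": 0.42, "rx": 0, "ry": 0, "rz": 0}]
```

Request:
play_rows:
  commands:
    - {"jaw":60,"x":-0.14,"y":-0.03,"z":0.76,"rx":0,"ry":0,"rz":0.02}
    - {"jaw":60,"x":-0.13,"y":-0.02,"z":0.76,"rx":0,"ry":0,"rz":0.02}
    - {"jaw":60,"x":-0.14,"y":-0.03,"z":0.76,"rx":0,"ry":0,"rz":0.02}
    - {"jaw":60,"x":-0.13,"y":-0.02,"z":0.77,"rx":0,"ry":0,"rz":0.02}
    - {"jaw":50,"x":0,"y":0,"z":0.42,"rx":0,"ry":0,"rz":0}
    - {"jaw":50,"x":0,"y":0,"z":0.38,"rx":0,"ry":0,"rz":0}
    - {"jaw":50,"x":0,"y":0,"z":0,"rx":0,"ry":0,"rz":0}
    - {"jaw":50,"x":0,"y":0,"z":0,"rx":0,"ry":0,"rz":0}

```text
clock: 13.25
position: [0.6856, 0.008, 0.0065]
eef_rot: [3.141, 0.002, 2.873]
contact_force: [-0.6, -0.4, 0.3]
grip_width: 0.587
gripper_force: 0.0
```

Request:
play_rows:
  commands:
    - {"jaw":0,"x":0,"y":0,"z":0,"rx":0,"ry":0,"rz":0}
    - {"jaw":0,"x":0,"y":0,"z":0,"rx":0,"ry":0,"rz":0}
    - {"jaw":0,"x":0,"y":0,"z":0,"rx":0,"ry":0,"rz":0}
    - {"jaw":0,"x":0,"y":0,"z":0,"rx":0,"ry":0,"rz":0}
  squeeze: 40

```text
clock: 13.75
position: [0.6855, 0.008, 0.0066]
eef_rot: [3.141, 0.002, 2.873]
contact_force: [-0.9, -0.4, 5.6]
grip_width: 0.236
gripper_force: 39.3
```

Run:
```python
from h import *
plan(.665,.199,.155,3.5,start=[.6855,.008,.155,74.6],jaw=0)
```

```text
15
[{"jaw": 0, "x": 0.09, "y": 0.24, "z": 0, "rx": 0, "ry": 0, "rz": 0.95}, {"jaw": 0, "x": 0.11, "y": 0.23, "z": 0, "rx": 0, "ry": 0, "rz": 0.95}, {"jaw": 0, "x": 0.13, "y": 0.22, "z": 0, "rx": 0, "ry": 0, "rz": 0.95}, {"jaw": 0, "x": 0.15, "y": 0.21, "z": 0, "rx": 0, "ry": 0, "rz": 0.95}, {"jaw": 0, "x": 0.17, "y": 0.19, "z": 0, "rx": 0, "ry": 0, "rz": 0.95}, {"jaw": 0, "x": 0.18, "y": 0.18, "z": 0, "rx": 0, "ry": 0, "rz": 0.95}, {"jaw": 0, "x": 0.2, "y": 0.16, "z": 0, "rx": 0, "ry": 0, "rz": 0.95}, {"jaw": 0, "x": 0.21, "y": 0.15, "z": 0, "rx": 0, "ry": 0, "rz": 0.95}, {"jaw": 0, "x": 0.22, "y": 0.13, "z": 0, "rx": 0, "ry": 0, "rz": 0.95}, {"jaw": 0, "x": 0.23, "y": 0.11, "z": 0, "rx": 0, "ry": 0, "rz": 0.94}, {"jaw": 0, "x": 0.24, "y": 0.09, "z": 0, "rx": 0, "ry": 0, "rz": 0.95}, {"jaw": 0, "x": 0.25, "y": 0.07, "z": 0, "rx": 0, "ry": 0, "rz": 0.94}, {"jaw": 0, "x": 0.25, "y": 0.05, "z": 0, "rx": 0, "ry": 0, "rz": 0.95}, {"jaw": 0, "x": 0.25, "y": 0.03, "z": 0, "rx": 0, "ry": 0, "rz": 0.94}, {"jaw": 0, "x": 0.26, "y": 0.01, "z": 0, "rx": 0, "ry": 0, "rz": 0.95}]
```

Request:
play_rows:
  commands:
    - {"jaw":0,"x":0,"y":0,"z":-0.2,"rx":0,"ry":0,"rz":0}
    - {"jaw":0,"x":0,"y":0,"z":-0.6,"rx":0,"ry":0,"rz":0}
    - {"jaw":0,"x":0,"y":0,"z":-0.8,"rx":0,"ry":0,"rz":0}
    - {"jaw":0,"x":0,"y":0,"z":-0.8,"rx":0,"ry":0,"rz":0}
    - {"jaw":0,"x":0,"y":0,"z":-0.57,"rx":0,"ry":0,"rz":0}

```text
clock: 14.38
position: [0.6853, 0.0079, 0.1565]
eef_rot: [3.141, 0.002, 2.873]
contact_force: [0.4, 0.2, -0.8]
grip_width: 0.238
gripper_force: 39.2
```

Request:
play_rows:
  commands:
    - {"jaw":0,"x":0.09,"y":0.24,"z":0,"rx":0,"ry":0,"rz":0.95}
    - {"jaw":0,"x":0.11,"y":0.23,"z":0,"rx":0,"ry":0,"rz":0.95}
    - {"jaw":0,"x":0.13,"y":0.22,"z":0,"rx":0,"ry":0,"rz":0.95}
    - {"jaw":0,"x":0.15,"y":0.21,"z":0,"rx":0,"ry":0,"rz":0.95}
    - {"jaw":0,"x":0.17,"y":0.19,"z":0,"rx":0,"ry":0,"rz":0.95}
    - {"jaw":0,"x":0.18,"y":0.18,"z":0,"rx":0,"ry":0,"rz":0.95}
    - {"jaw":0,"x":0.2,"y":0.16,"z":0,"rx":0,"ry":0,"rz":0.95}
    - {"jaw":0,"x":0.21,"y":0.15,"z":0,"rx":0,"ry":0,"rz":0.95}
    - {"jaw":0,"x":0.22,"y":0.13,"z":0,"rx":0,"ry":0,"rz":0.95}

```text
clock: 15.5
position: [0.6724, 0.1228, 0.1543]
eef_rot: [3.141, 0.0, 2.124]
contact_force: [0.2, 0.1, -1.0]
grip_width: 0.235
gripper_force: 39.1
```

Request:
play_rows:
  commands:
    - {"jaw":0,"x":0.23,"y":0.11,"z":0,"rx":0,"ry":0,"rz":0.94}
    - {"jaw":0,"x":0.24,"y":0.09,"z":0,"rx":0,"ry":0,"rz":0.95}
    - {"jaw":0,"x":0.25,"y":0.07,"z":0,"rx":0,"ry":0,"rz":0.94}
    - {"jaw":0,"x":0.25,"y":0.05,"z":0,"rx":0,"ry":0,"rz":0.95}
    - {"jaw":0,"x":0.25,"y":0.03,"z":0,"rx":0,"ry":0,"rz":0.94}
    - {"jaw":0,"x":0.26,"y":0.01,"z":0,"rx":0,"ry":0,"rz":0.95}
    - {"jaw":0,"x":0,"y":0,"z":0,"rx":0,"ry":0,"rz":0}
    - {"jaw":0,"x":0,"y":0,"z":0,"rx":0,"ry":0,"rz":0}

```text
clock: 16.5
position: [0.664, 0.1985, 0.154]
eef_rot: [3.142, 0.0, 1.634]
contact_force: [0.5, 0.2, -0.7]
grip_width: 0.234
gripper_force: 39.1
```

Run:
```python
from h import *
import pickle
st(); C=cal("wrist"); im=read_camera("wrist"); pickle.dump(C,open("w6.pkl","wb")); cv2.imwrite("pics/w6raw.png",im)
# overlay predicted tray: notch lowest points, bar ends, tray end top edges
a=np.radians(3.5);R=np.array([[np.cos(a),-np.sin(a)],[np.sin(a),np.cos(a)]]);c=np.array([.6216,.2184])
def W(x,y,z): return [*(c+R@np.array([x,y])/1000),z/1000]
for x in(-42,42):
    for y in(-55,55):
        for q in [(x-16,32),(x,16),(x+16,32)]:
            for yy in (y-5,):
                u,v=toP("wrist",W(q[0],yy,q[1]),C)[0]; cv2.circle(im,(int(round(u)),int(round(v))),2,(255,0,255),-1)
for x in(-95,95):
    for y in(-107,-117,107,117):
        u,v=toP("wrist",W(x,y,76),C)[0]; cv2.circle(im,(int(round(u)),int(round(v))),2,(255,255,0),-1)
cv2.imwrite("pics/w6.png",im)
```

```text
t16.50 [664.  198.5 154. ] [180.    0.   93.6] F [ 0.5  0.2 -0.7] w20.0 g39
```

View pics/w6.png

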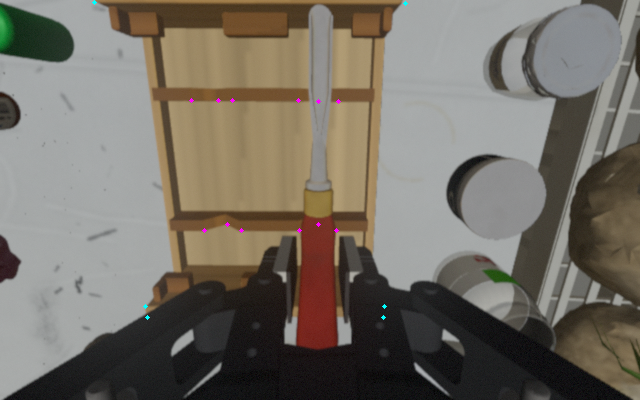

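Request:
play_rows:
  commands:
    - {"jaw":0,"x":0,"y":0.01,"z":0.5,"rx":0,"ry":0,"rz":0}
    - {"jaw":0,"x":0,"y":0.01,"z":0.7,"rx":0,"ry":0,"rz":0}
    - {"jaw":0,"x":0,"y":0,"z":0.6,"rx":0,"ry":0,"rz":0}
    - {"jaw":0,"x":0,"y":0,"z":0.35,"rx":0,"ry":0,"rz":0}
    - {"jaw":0,"x":0,"y":0,"z":0.2,"rx":0,"ry":0,"rz":0}
    - {"jaw":0,"x":0,"y":0,"z":0.1,"rx":0,"ry":0,"rz":0}
    - {"jaw":0,"x":0,"y":0,"z":0,"rx":0,"ry":0,"rz":0}
    - {"jaw":0,"x":0,"y":0,"z":0,"rx":0,"ry":0,"rz":0}

```text
clock: 17.55
position: [0.6656, 0.1991, 0.0322]
eef_rot: [3.14, -0.0, 1.632]
contact_force: [-0.0, -0.1, -0.6]
grip_width: 0.233
gripper_force: 39.1
```

Lower 4 mm more, release slowly, rise.

Request:
play_rows:
  commands:
    - {"jaw":0,"x":0,"y":0,"z":0.04,"rx":0,"ry":0,"rz":0}
    - {"jaw":0,"x":0,"y":0,"z":0.04,"rx":0,"ry":0,"rz":0}
    - {"jaw":0,"x":0,"y":0,"z":0,"rx":0,"ry":0,"rz":0}

```text
clock: 17.92
position: [0.665, 0.1991, 0.028]
eef_rot: [3.142, -0.0, 1.632]
contact_force: [-1.9, 0.1, 5.2]
grip_width: 0.237
gripper_force: 39.9
```

Request:
play_rows:
  commands:
    - {"jaw":26,"x":0,"y":0,"z":0,"rx":0,"ry":0,"rz":0}
    - {"jaw":45,"x":0,"y":0,"z":0,"rx":0,"ry":0,"rz":0}
    - {"jaw":45,"x":0,"y":0,"z":0,"rx":0,"ry":0,"rz":0}
    - {"jaw":45,"x":0,"y":0,"z":-0.3,"rx":0,"ry":0,"rz":0}
    - {"jaw":45,"x":0,"y":0,"z":-0.9,"rx":0,"ry":0,"rz":0}
    - {"jaw":60,"x":0,"y":0,"z":-0.9,"rx":0,"ry":0,"rz":0}
    - {"jaw":60,"x":0,"y":0,"z":-0.6,"rx":0,"ry":0,"rz":0}
    - {"jaw":60,"x":0,"y":0,"z":0,"rx":0,"ry":0,"rz":0}

```text
clock: 18.92
position: [0.6671, 0.1995, 0.1667]
eef_rot: [3.135, -0.001, 1.632]
contact_force: [0.4, 0.9, -0.1]
grip_width: 0.704
gripper_force: 0.0
```

Run:
```python
from h import *
st(); im=gouge("gouge_red",.031); cv2.imwrite("pics/w7.png",im)
# wood gouge axis rough: tip(314,-283) end(467,-268); blade dir ~185deg -> phi 95
plan(.40,-.27,.20,95-180,jaw=60)
```

```text
t18.93 [667.1 199.5 166.7] [ 1.796e+02 -1.000e-01  9.350e+01] F [ 0.4  0.9 -0.1] w60.1 g0
[([312.0, 178.0], 0.74, 2813)]
len 166 axis 93.1 (whole 93.3) end [667.3 138.5] tip [657.8 304. ] grip [663.9 199.4]
18
[{"jaw": 60, "x": -0.5, "y": -0.33, "z": -0.04, "rx": 0, "ry": 0, "rz": 0.98}, {"jaw": 60, "x": -0.53, "y": -0.28, "z": -0.04, "rx": 0, "ry": 0, "rz": 0.98}, {"jaw": 60, "x": -0.55, "y": -0.24, "z": -0.04, "rx": 0, "ry": 0, "rz": 0.98}, {"jaw": 60, "x": -0.57, "y": -0.19, "z": -0.04, "rx": 0, "ry": 0, "rz": 0.98}, {"jaw": 60, "x": -0.58, "y": -0.14, "z": -0.04, "rx": 0, "ry": 0, "rz": 0.98}, {"jaw": 60, "x": -0.59, "y": -0.09, "z": -0.04, "rx": 0, "ry": 0, "rz": 0.98}, {"jaw": 60, "x": -0.6, "y": -0.04, "z": -0.04, "rx": 0, "ry": 0, "rz": 0.99}, {"jaw": 60, "x": -0.6, "y": 0.02, "z": -0.04, "rx": 0, "ry": 0, "rz": 0.98}, {"jaw": 60, "x": -0.59, "y": 0.07, "z": -0.04, "rx": 0, "ry": 0, "rz": 0.99}, {"jaw": 60, "x": -0.59, "y": 0.12, "z": -0.04, "rx": 0, "ry": 0, "rz": 0.98}, {"jaw": 60, "x": -0.57, "y": 0.17, "z": -0.04, "rx": 0, "ry": 0, "rz": 0.99}, {"jaw": 60, "x": -0.56, "y": 0.21, "z": -0.04, "rx": 0, "ry": 0, "rz": 0.98}, {"jaw": 60, "x": -0.54, "y": 0.26, "z": -0.04, "rx": 0, "ry": 0, "rz": 0.99}, {"jaw": 60, "x": -0.51, "y": 0.31, "z": -0.04, "rx": 0, "ry": 0, "rz": 0.98}, {"jaw": 60, "x": -0.48, "y": 0.35, "z": -0.05, "rx": 0, "ry": 0, "rz": 0.99}, {"jaw": 60, "x": -0.45, "y": 0.39, "z": -0.04, "rx": 0, "ry": 0, "rz": 0.98}, {"jaw": 60, "x": -0.42, "y": 0.43, "z": -0.05, "rx": 0, "ry": 0, "rz": 0.99}, {"jaw": 60, "x": -0.38, "y": 0.46, "z": -0.04, "rx": 0, "ry": 0, "rz": 0.98}]
```

Request:
play_rows:
  commands:
    - {"jaw":60,"x":-0.5,"y":-0.33,"z":-0.04,"rx":0,"ry":0,"rz":0.98}
    - {"jaw":60,"x":-0.53,"y":-0.28,"z":-0.04,"rx":0,"ry":0,"rz":0.98}
    - {"jaw":60,"x":-0.55,"y":-0.24,"z":-0.04,"rx":0,"ry":0,"rz":0.98}
    - {"jaw":60,"x":-0.57,"y":-0.19,"z":-0.04,"rx":0,"ry":0,"rz":0.98}
    - {"jaw":60,"x":-0.58,"y":-0.14,"z":-0.04,"rx":0,"ry":0,"rz":0.98}
    - {"jaw":60,"x":-0.59,"y":-0.09,"z":-0.04,"rx":0,"ry":0,"rz":0.98}
    - {"jaw":60,"x":-0.6,"y":-0.04,"z":-0.04,"rx":0,"ry":0,"rz":0.99}
    - {"jaw":60,"x":-0.6,"y":0.02,"z":-0.04,"rx":0,"ry":0,"rz":0.98}
    - {"jaw":60,"x":-0.59,"y":0.07,"z":-0.04,"rx":0,"ry":0,"rz":0.99}

```text
clock: 20.15
position: [0.5308, -0.0363, 0.179]
eef_rot: [-3.139, 0.002, 0.858]
contact_force: [-0.0, -0.9, 0.1]
grip_width: 0.704
gripper_force: 0.0
```

Request:
play_rows:
  commands:
    - {"jaw":60,"x":-0.59,"y":0.12,"z":-0.04,"rx":0,"ry":0,"rz":0.98}
    - {"jaw":60,"x":-0.57,"y":0.17,"z":-0.04,"rx":0,"ry":0,"rz":0.99}
    - {"jaw":60,"x":-0.56,"y":0.21,"z":-0.04,"rx":0,"ry":0,"rz":0.98}
    - {"jaw":60,"x":-0.54,"y":0.26,"z":-0.04,"rx":0,"ry":0,"rz":0.99}
    - {"jaw":60,"x":-0.51,"y":0.31,"z":-0.04,"rx":0,"ry":0,"rz":0.98}
    - {"jaw":60,"x":-0.48,"y":0.35,"z":-0.05,"rx":0,"ry":0,"rz":0.99}
    - {"jaw":60,"x":-0.45,"y":0.39,"z":-0.04,"rx":0,"ry":0,"rz":0.98}
    - {"jaw":60,"x":-0.42,"y":0.43,"z":-0.05,"rx":0,"ry":0,"rz":0.99}
    - {"jaw":60,"x":-0.38,"y":0.46,"z":-0.04,"rx":0,"ry":0,"rz":0.98}
    - {"jaw":60,"x":0,"y":0,"z":0,"rx":0,"ry":0,"rz":0}

```text
clock: 21.4
position: [0.399, -0.2706, 0.1983]
eef_rot: [-3.14, 0.002, 0.085]
contact_force: [0.4, 0.7, -0.6]
grip_width: 0.706
gripper_force: 0.0
```

Request:
play_rows:
  commands:
    - {"jaw":60,"x":0,"y":0,"z":0,"rx":0,"ry":0,"rz":0}

```text
clock: 21.52
position: [0.3999, -0.2692, 0.1985]
eef_rot: [-3.14, 0.001, 0.088]
contact_force: [-0.9, 0.3, -0.5]
grip_width: 0.703
gripper_force: 0.0
```

Run:
```python
from h import *
st(); im=gouge("gouge_wood"); cv2.imwrite("pics/w8.png",im)
```

```text
t21.52 [ 399.9 -269.2  198.5] [-1.799e+02  1.000e-01  5.000e+00] F [-0.9  0.3 -0.5] w60.1 g0
[([320.0, 153.0], 0.78, 2025)]
len 165 axis -174.8 (whole -174.7) end [ 475.6 -265.4] tip [ 311.1 -280.7] grip [ 414.8 -270.8]
```

View pics/w8.png

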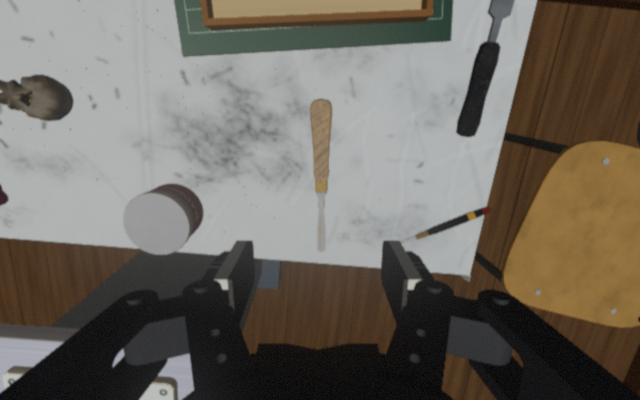

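Run:
```python
from h import *
e=plan(.4148,-.2708,.045,-84.8,jaw=60)
```

```text
4
[{"jaw": 60, "x": 0.07, "y": 0.02, "z": 0.77, "rx": 0, "ry": 0, "rz": 0}, {"jaw": 60, "x": 0.07, "y": 0.01, "z": 0.77, "rx": 0, "ry": 0, "rz": -0.01}, {"jaw": 60, "x": 0.07, "y": 0.02, "z": 0.77, "rx": 0, "ry": 0, "rz": 0}, {"jaw": 60, "x": 0.07, "y": 0.01, "z": 0.77, "rx": 0, "ry": 0, "rz": -0.01}]
```

Request:
play_rows:
  commands:
    - {"jaw":60,"x":0.07,"y":0.02,"z":0.77,"rx":0,"ry":0,"rz":0}
    - {"jaw":60,"x":0.07,"y":0.01,"z":0.77,"rx":0,"ry":0,"rz":-0.01}
    - {"jaw":60,"x":0.07,"y":0.02,"z":0.77,"rx":0,"ry":0,"rz":0}
    - {"jaw":60,"x":0.07,"y":0.01,"z":0.77,"rx":0,"ry":0,"rz":-0.01}
    - {"jaw":50,"x":0,"y":0,"z":0.42,"rx":0,"ry":0,"rz":0}
    - {"jaw":50,"x":0,"y":0,"z":0.36,"rx":0,"ry":0,"rz":0}
    - {"jaw":50,"x":0,"y":0,"z":0,"rx":0,"ry":0,"rz":0}
    - {"jaw":50,"x":0,"y":0,"z":0,"rx":0,"ry":0,"rz":0}

```text
clock: 22.62
position: [0.415, -0.2717, 0.0069]
eef_rot: [3.141, -0.001, 0.09]
contact_force: [0.5, 0.3, 0.7]
grip_width: 0.58
gripper_force: 0.0
```

Request:
play_rows:
  commands:
    - {"jaw":0,"x":0,"y":0,"z":0,"rx":0,"ry":0,"rz":0}
    - {"jaw":0,"x":0,"y":0,"z":0,"rx":0,"ry":0,"rz":0}
    - {"jaw":0,"x":0,"y":0,"z":0,"rx":0,"ry":0,"rz":0}
    - {"jaw":0,"x":0,"y":0,"z":0,"rx":0,"ry":0,"rz":0}
  squeeze: 40

```text
clock: 23.12
position: [0.415, -0.272, 0.0073]
eef_rot: [3.141, -0.001, 0.089]
contact_force: [-0.4, 0.5, 5.9]
grip_width: 0.238
gripper_force: 39.0
```

Request:
play_rows:
  commands:
    - {"jaw":0,"x":0,"y":0,"z":-0.2,"rx":0,"ry":0,"rz":0}
    - {"jaw":0,"x":0,"y":0,"z":-0.6,"rx":0,"ry":0,"rz":0}
    - {"jaw":0,"x":0,"y":0,"z":-0.8,"rx":0,"ry":0,"rz":0}
    - {"jaw":0,"x":0,"y":0,"z":-0.8,"rx":0,"ry":0,"rz":0}
    - {"jaw":0,"x":0,"y":0,"z":-0.6,"rx":0,"ry":0,"rz":0}
    - {"jaw":0,"x":0,"y":0,"z":0,"rx":0,"ry":0,"rz":0}

```text
clock: 23.88
position: [0.4158, -0.2725, 0.1591]
eef_rot: [3.138, -0.004, 0.089]
contact_force: [0.8, 0.0, -0.8]
grip_width: 0.237
gripper_force: 39.2
```

Run:
```python
from h import *
st(); plan(.5784,.2378,.157,3.5,jaw=0)
```

```text
t23.88 [ 415.8 -272.5  159.1] [179.8  -0.2   5.1] F [ 0.8  0.  -0.8] w20.2 g39
18
[{"jaw": 0, "x": 0.23, "y": -0.55, "z": 0, "rx": 0, "ry": 0, "rz": -0.98}, {"jaw": 0, "x": 0.28, "y": -0.53, "z": 0, "rx": 0, "ry": 0, "rz": -0.98}, {"jaw": 0, "x": 0.32, "y": -0.5, "z": 0, "rx": 0, "ry": 0, "rz": -0.98}, {"jaw": 0, "x": 0.36, "y": -0.47, "z": 0, "rx": 0, "ry": 0, "rz": -0.98}, {"jaw": 0, "x": 0.4, "y": -0.44, "z": 0, "rx": 0, "ry": 0, "rz": -0.98}, {"jaw": 0, "x": 0.44, "y": -0.4, "z": 0, "rx": 0, "ry": 0, "rz": -0.98}, {"jaw": 0, "x": 0.47, "y": -0.37, "z": 0, "rx": 0, "ry": 0, "rz": -0.98}, {"jaw": 0, "x": 0.5, "y": -0.32, "z": 0, "rx": 0, "ry": 0, "rz": -0.98}, {"jaw": 0, "x": 0.53, "y": -0.28, "z": 0, "rx": 0, "ry": 0, "rz": -0.98}, {"jaw": 0, "x": 0.55, "y": -0.23, "z": 0, "rx": 0, "ry": 0, "rz": -0.98}, {"jaw": 0, "x": 0.56, "y": -0.19, "z": 0.01, "rx": 0, "ry": 0, "rz": -0.98}, {"jaw": 0, "x": 0.58, "y": -0.14, "z": 0, "rx": 0, "ry": 0, "rz": -0.99}, {"jaw": 0, "x": 0.59, "y": -0.09, "z": 0.01, "rx": 0, "ry": 0, "rz": -0.98}, {"jaw": 0, "x": 0.59, "y": -0.04, "z": 0, "rx": 0, "ry": 0, "rz": -0.99}, {"jaw": 0, "x": 0.59, "y": 0.02, "z": 0.01, "rx": 0, "ry": 0, "rz": -0.98}, {"jaw": 0, "x": 0.59, "y": 0.07, "z": 0, "rx": 0, "ry": 0, "rz": -0.99}, {"jaw": 0, "x": 0.59, "y": 0.12, "z": 0.01, "rx": 0, "ry": 0, "rz": -0.98}, {"jaw": 0, "x": 0.57, "y": 0.16, "z": 0, "rx": 0, "ry": 0, "rz": -0.99}]
```

Request:
play_rows:
  commands:
    - {"jaw":0,"x":0.23,"y":-0.55,"z":0,"rx":0,"ry":0,"rz":-0.98}
    - {"jaw":0,"x":0.28,"y":-0.53,"z":0,"rx":0,"ry":0,"rz":-0.98}
    - {"jaw":0,"x":0.32,"y":-0.5,"z":0,"rx":0,"ry":0,"rz":-0.98}
    - {"jaw":0,"x":0.36,"y":-0.47,"z":0,"rx":0,"ry":0,"rz":-0.98}
    - {"jaw":0,"x":0.4,"y":-0.44,"z":0,"rx":0,"ry":0,"rz":-0.98}
    - {"jaw":0,"x":0.44,"y":-0.4,"z":0,"rx":0,"ry":0,"rz":-0.98}
    - {"jaw":0,"x":0.47,"y":-0.37,"z":0,"rx":0,"ry":0,"rz":-0.98}
    - {"jaw":0,"x":0.5,"y":-0.32,"z":0,"rx":0,"ry":0,"rz":-0.98}
    - {"jaw":0,"x":0.53,"y":-0.28,"z":0,"rx":0,"ry":0,"rz":-0.98}

```text
clock: 25.0
position: [0.4955, -0.0153, 0.1553]
eef_rot: [-3.14, 0.001, 0.862]
contact_force: [0.6, -0.2, -0.3]
grip_width: 0.238
gripper_force: 39.2
```

Request:
play_rows:
  commands:
    - {"jaw":0,"x":0.55,"y":-0.23,"z":0,"rx":0,"ry":0,"rz":-0.98}
    - {"jaw":0,"x":0.56,"y":-0.19,"z":0,"rx":0,"ry":0,"rz":-0.98}
    - {"jaw":0,"x":0.58,"y":-0.14,"z":0,"rx":0,"ry":0,"rz":-0.99}
    - {"jaw":0,"x":0.59,"y":-0.09,"z":0,"rx":0,"ry":0,"rz":-0.98}
    - {"jaw":0,"x":0.59,"y":-0.04,"z":0,"rx":0,"ry":0,"rz":-0.99}
    - {"jaw":0,"x":0.59,"y":0.02,"z":0,"rx":0,"ry":0,"rz":-0.98}
    - {"jaw":0,"x":0.59,"y":0.07,"z":0,"rx":0,"ry":0,"rz":-0.99}
    - {"jaw":0,"x":0.59,"y":0.12,"z":0,"rx":0,"ry":0,"rz":-0.98}
    - {"jaw":0,"x":0.57,"y":0.16,"z":0,"rx":0,"ry":0,"rz":-0.99}

```text
clock: 26.12
position: [0.5764, 0.2394, 0.155]
eef_rot: [-3.14, 0.001, 1.635]
contact_force: [0.8, 0.1, -0.2]
grip_width: 0.233
gripper_force: 39.2
```

Request:
play_rows:
  commands:
    - {"jaw":0,"x":0,"y":0,"z":0,"rx":0,"ry":0,"rz":0}
    - {"jaw":0,"x":0,"y":0,"z":0,"rx":0,"ry":0,"rz":0}
    - {"jaw":0,"x":0,"y":0,"z":0,"rx":0,"ry":0,"rz":0}

```text
clock: 26.5
position: [0.5765, 0.2377, 0.1559]
eef_rot: [-3.14, 0.0, 1.631]
contact_force: [0.0, 0.3, -1.2]
grip_width: 0.238
gripper_force: 39.2
```

Request:
play_rows:
  commands:
    - {"jaw":0,"x":0,"y":0.02,"z":0.5,"rx":0,"ry":0,"rz":0}
    - {"jaw":0,"x":0,"y":0.02,"z":0.7,"rx":0,"ry":0,"rz":0}
    - {"jaw":0,"x":0,"y":0,"z":0.6,"rx":0,"ry":0,"rz":0}
    - {"jaw":0,"x":0,"y":0,"z":0.35,"rx":0,"ry":0,"rz":0}
    - {"jaw":0,"x":0,"y":0,"z":0.2,"rx":0,"ry":0,"rz":0}
    - {"jaw":0,"x":0,"y":0,"z":0.1,"rx":0,"ry":0,"rz":0}
    - {"jaw":0,"x":0,"y":0,"z":0.04,"rx":0,"ry":0,"rz":0}
    - {"jaw":0,"x":0,"y":0,"z":0,"rx":0,"ry":0,"rz":0}
    - {"jaw":0,"x":0,"y":0,"z":0,"rx":0,"ry":0,"rz":0}

```text
clock: 27.62
position: [0.5794, 0.2391, 0.0324]
eef_rot: [3.141, -0.0, 1.632]
contact_force: [-0.4, -0.4, 0.1]
grip_width: 0.236
gripper_force: 39.2
```

Request:
play_rows:
  commands:
    - {"jaw":0,"x":0,"y":0,"z":0.04,"rx":0,"ry":0,"rz":0}
    - {"jaw":0,"x":0,"y":0,"z":0.04,"rx":0,"ry":0,"rz":0}
    - {"jaw":0,"x":0,"y":0,"z":0,"rx":0,"ry":0,"rz":0}
    - {"jaw":26,"x":0,"y":0,"z":0,"rx":0,"ry":0,"rz":0}
    - {"jaw":45,"x":0,"y":0,"z":0,"rx":0,"ry":0,"rz":0}
    - {"jaw":45,"x":0,"y":0,"z":0,"rx":0,"ry":0,"rz":0}

```text
clock: 28.38
position: [0.5791, 0.2389, 0.0277]
eef_rot: [3.142, 0.0, 1.632]
contact_force: [-0.0, -0.5, 0.7]
grip_width: 0.524
gripper_force: 0.0
```

Request:
play_rows:
  commands:
    - {"jaw":45,"x":0,"y":0,"z":-0.3,"rx":0,"ry":0,"rz":0}
    - {"jaw":45,"x":0,"y":0,"z":-0.9,"rx":0,"ry":0,"rz":0}
    - {"jaw":60,"x":0,"y":0,"z":-0.9,"rx":0,"ry":0,"rz":0}
    - {"jaw":60,"x":0,"y":0,"z":-0.9,"rx":0,"ry":0,"rz":0}
    - {"jaw":60,"x":0,"y":0,"z":-0.7,"rx":0,"ry":0,"rz":0}
    - {"jaw":60,"x":0,"y":0,"z":0,"rx":0,"ry":0,"rz":0}
    - {"jaw":60,"x":0,"y":0,"z":0,"rx":0,"ry":0,"rz":0}

```text
clock: 29.25
position: [0.5787, 0.2387, 0.213]
eef_rot: [-3.142, 0.0, 1.632]
contact_force: [-0.3, -0.3, -0.2]
grip_width: 0.705
gripper_force: 0.0
```

Run:
```python
from h import *
st(); im=gouge("gouge_wood",.031); gouge("gouge_red",.031)
b=cv2.resize(im[0:330,130:460],None,fx=1.6,fy=1.6,interpolation=cv2.INTER_CUBIC); cv2.imwrite("pics/w9.png",b)
plan(.6027,-.2465,.17,7.4,jaw=60,maxs=47)
```

```text
t29.25 [578.7 238.7 213. ] [-180.     0.    93.5] F [-0.3 -0.3 -0.2] w60.2 g0
[([314.0, 163.0], 0.83, 1972)]
len 158 axis -86.1 (whole -85.9) end [573.4 298. ] tip [584.6 140.2] grip [577.6 237.1]
[([396.0, 193.0], 0.89, 1501)]
len 137 axis 95.1 (whole 94.6) end [666.2 169.6] tip [655.  306.6] grip [660.8 230.4]
11
[{"jaw": 60, "x": -0.88, "y": -0.01, "z": 0.08, "rx": 0, "ry": 0, "rz": -0.07}, {"jaw": 60, "x": -0.88, "y": -0.02, "z": 0.08, "rx": 0, "ry": 0, "rz": -0.07}, {"jaw": 60, "x": -0.88, "y": -0.02, "z": 0.07, "rx": 0, "ry": 0, "rz": -0.07}, {"jaw": 60, "x": -0.88, "y": -0.03, "z": 0.08, "rx": 0, "ry": 0, "rz": -0.07}, {"jaw": 60, "x": -0.88, "y": -0.03, "z": 0.07, "rx": 0, "ry": 0, "rz": -0.07}, {"jaw": 60, "x": -0.88, "y": -0.04, "z": 0.08, "rx": 0, "ry": 0, "rz": -0.07}, {"jaw": 60, "x": -0.89, "y": -0.04, "z": 0.07, "rx": 0, "ry": 0, "rz": -0.07}, {"jaw": 60, "x": -0.88, "y": -0.05, "z": 0.08, "rx": 0, "ry": 0, "rz": -0.07}, {"jaw": 60, "x": -0.89, "y": -0.05, "z": 0.07, "rx": 0, "ry": 0, "rz": -0.07}, {"jaw": 60, "x": -0.88, "y": -0.06, "z": 0.08, "rx": 0, "ry": 0, "rz": -0.07}, {"jaw": 60, "x": -0.89, "y": -0.06, "z": 0.07, "rx": 0, "ry": 0, "rz": -0.08}]
```

View pics/w9.png

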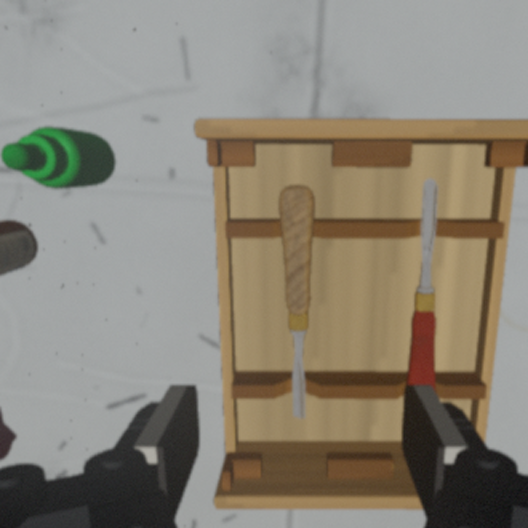

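Request:
play_rows:
  commands:
    - {"jaw":60,"x":-0.4,"y":-0.01,"z":0.08,"rx":0,"ry":0,"rz":-0.07}
    - {"jaw":60,"x":-0.88,"y":-0.02,"z":0.08,"rx":0,"ry":0,"rz":-0.07}
    - {"jaw":60,"x":-0.88,"y":-0.02,"z":0.07,"rx":0,"ry":0,"rz":-0.07}
    - {"jaw":60,"x":-0.88,"y":-0.03,"z":0.08,"rx":0,"ry":0,"rz":-0.07}
    - {"jaw":60,"x":-0.88,"y":-0.03,"z":0.07,"rx":0,"ry":0,"rz":-0.07}
    - {"jaw":60,"x":-0.88,"y":-0.04,"z":0.08,"rx":0,"ry":0,"rz":-0.07}
    - {"jaw":60,"x":-0.89,"y":-0.04,"z":0.07,"rx":0,"ry":0,"rz":-0.07}
    - {"jaw":60,"x":-0.88,"y":-0.05,"z":0.08,"rx":0,"ry":0,"rz":-0.07}
    - {"jaw":60,"x":-0.89,"y":-0.05,"z":0.07,"rx":0,"ry":0,"rz":-0.07}
    - {"jaw":60,"x":-0.88,"y":-0.06,"z":0.08,"rx":0,"ry":0,"rz":-0.07}

```text
clock: 30.7
position: [0.5982, -0.1805, 0.174]
eef_rot: [-3.141, -0.0, 1.693]
contact_force: [0.9, 0.6, 0.4]
grip_width: 0.701
gripper_force: 0.0
```

Request:
play_rows:
  commands:
    - {"jaw":60,"x":-0.89,"y":-0.06,"z":0.07,"rx":0,"ry":0,"rz":-0.08}
    - {"jaw":50,"x":-0.48,"y":-0.01,"z":0.2,"rx":0,"ry":0,"rz":0}
    - {"jaw":50,"x":0,"y":0,"z":0.6,"rx":0,"ry":0,"rz":0}
    - {"jaw":50,"x":0,"y":0,"z":0.4,"rx":0,"ry":0,"rz":0}
    - {"jaw":50,"x":0,"y":0,"z":0,"rx":0,"ry":0,"rz":0}
    - {"jaw":50,"x":0,"y":0,"z":0,"rx":0,"ry":0,"rz":0}

```text
clock: 31.45
position: [0.6048, -0.2461, 0.1118]
eef_rot: [3.141, 0.0, 1.701]
contact_force: [-0.0, 0.2, 0.2]
grip_width: 0.585
gripper_force: 0.0
```

Request:
play_rows:
  commands:
    - {"jaw":50,"x":0,"y":-0.02,"z":0.4,"rx":0,"ry":0,"rz":0}
    - {"jaw":50,"x":0,"y":-0.02,"z":0.5,"rx":0,"ry":0,"rz":0}
    - {"jaw":50,"x":0,"y":0,"z":0.3,"rx":0,"ry":0,"rz":0}
    - {"jaw":50,"x":0,"y":0,"z":0,"rx":0,"ry":0,"rz":0}
    - {"jaw":0,"x":0,"y":0,"z":0,"rx":0,"ry":0,"rz":0}
    - {"jaw":0,"x":0,"y":0,"z":0,"rx":0,"ry":0,"rz":0}
    - {"jaw":0,"x":0,"y":0,"z":0,"rx":0,"ry":0,"rz":0}
    - {"jaw":0,"x":0,"y":0,"z":0,"rx":0,"ry":0,"rz":0}
    - {"jaw":0,"x":0,"y":0,"z":0,"rx":0,"ry":0,"rz":0}
  squeeze: 90

```text
clock: 32.58
position: [0.6031, -0.247, 0.0525]
eef_rot: [3.14, 0.001, 1.7]
contact_force: [-0.7, 1.4, 5.8]
grip_width: 0.118
gripper_force: 88.8
```

Request:
play_rows:
  commands:
    - {"jaw":0,"x":0,"y":0,"z":-0.1,"rx":0,"ry":0,"rz":0}
    - {"jaw":0,"x":0,"y":0,"z":-0.4,"rx":0,"ry":0,"rz":0}
    - {"jaw":0,"x":0,"y":0,"z":-0.7,"rx":0,"ry":0,"rz":0}
    - {"jaw":0,"x":0,"y":0,"z":-0.7,"rx":0,"ry":0,"rz":0}
    - {"jaw":0,"x":0,"y":0,"z":-0.3,"rx":0,"ry":0,"rz":0}
    - {"jaw":0,"x":0,"y":0,"z":0,"rx":0,"ry":0,"rz":0}

```text
clock: 33.33
position: [0.6028, -0.2469, 0.1626]
eef_rot: [3.14, 0.001, 1.7]
contact_force: [0.2, -1.5, -3.9]
grip_width: 0.121
gripper_force: 88.1
```

Run:
```python
from h import *
st(); plan(.6095,.2154,.165,3.5,jaw=0,maxs=40)
```

```text
t33.33 [ 602.8 -246.9  162.6] [1.799e+02 1.000e-01 9.740e+01] F [ 0.2 -1.5 -3.9] w10.3 g88
12
[{"jaw": 0, "x": 0.76, "y": 0.11, "z": 0, "rx": 0, "ry": 0, "rz": 0.07}, {"jaw": 0, "x": 0.76, "y": 0.11, "z": 0, "rx": 0, "ry": 0, "rz": 0.06}, {"jaw": 0, "x": 0.76, "y": 0.1, "z": 0, "rx": 0, "ry": 0, "rz": 0.07}, {"jaw": 0, "x": 0.77, "y": 0.1, "z": -0.01, "rx": 0, "ry": 0, "rz": 0.06}, {"jaw": 0, "x": 0.77, "y": 0.09, "z": 0, "rx": 0, "ry": 0, "rz": 0.07}, {"jaw": 0, "x": 0.77, "y": 0.09, "z": -0.01, "rx": 0, "ry": 0, "rz": 0.06}, {"jaw": 0, "x": 0.77, "y": 0.08, "z": 0, "rx": 0, "ry": 0, "rz": 0.07}, {"jaw": 0, "x": 0.76, "y": 0.08, "z": -0.01, "rx": 0, "ry": 0, "rz": 0.06}, {"jaw": 0, "x": 0.77, "y": 0.08, "z": 0, "rx": 0, "ry": 0, "rz": 0.07}, {"jaw": 0, "x": 0.77, "y": 0.07, "z": -0.01, "rx": 0, "ry": 0, "rz": 0.06}, {"jaw": 0, "x": 0.76, "y": 0.07, "z": 0, "rx": 0, "ry": 0, "rz": 0.07}, {"jaw": 0, "x": 0.77, "y": 0.06, "z": -0.01, "rx": 0, "ry": 0, "rz": 0.06}]
```

Request:
play_rows:
  commands:
    - {"jaw":0,"x":0.4,"y":0.06,"z":0,"rx":0,"ry":0,"rz":0.07}
    - {"jaw":0,"x":0.76,"y":0.11,"z":0,"rx":0,"ry":0,"rz":0.06}
    - {"jaw":0,"x":0.76,"y":0.1,"z":0,"rx":0,"ry":0,"rz":0.07}
    - {"jaw":0,"x":0.77,"y":0.1,"z":-0.01,"rx":0,"ry":0,"rz":0.06}
    - {"jaw":0,"x":0.77,"y":0.09,"z":0,"rx":0,"ry":0,"rz":0.07}
    - {"jaw":0,"x":0.77,"y":0.09,"z":-0.01,"rx":0,"ry":0,"rz":0.06}
    - {"jaw":0,"x":0.77,"y":0.08,"z":0,"rx":0,"ry":0,"rz":0.07}
    - {"jaw":0,"x":0.76,"y":0.08,"z":-0.01,"rx":0,"ry":0,"rz":0.06}
    - {"jaw":0,"x":0.77,"y":0.08,"z":0,"rx":0,"ry":0,"rz":0.07}
    - {"jaw":0,"x":0.77,"y":0.07,"z":-0.01,"rx":0,"ry":0,"rz":0.06}

```text
clock: 34.58
position: [0.6061, 0.1228, 0.1615]
eef_rot: [-3.138, 0.0, 1.644]
contact_force: [-0.2, -0.7, -2.6]
grip_width: 0.123
gripper_force: 88.0
```

Request:
play_rows:
  commands:
    - {"jaw":0,"x":0.76,"y":0.07,"z":0,"rx":0,"ry":0,"rz":0.07}
    - {"jaw":0,"x":0.77,"y":0.09,"z":-0.01,"rx":0,"ry":0,"rz":0.06}
    - {"jaw":0,"x":0.36,"y":0.03,"z":0,"rx":0,"ry":0,"rz":0}
    - {"jaw":0,"x":0,"y":0,"z":0,"rx":0,"ry":0,"rz":0}
    - {"jaw":0,"x":0,"y":0,"z":0,"rx":0,"ry":0,"rz":0}
    - {"jaw":0,"x":0,"y":0,"z":0,"rx":0,"ry":0,"rz":0}

```text
clock: 35.33
position: [0.6108, 0.2146, 0.1636]
eef_rot: [-3.141, 0.0, 1.631]
contact_force: [0.6, -0.2, -4.4]
grip_width: 0.122
gripper_force: 88.0
```

Run:
```python
from h import *
st(); plan(.6095,.2154,.125,3.45,jaw=0,maxs=25)
```

```text
t35.33 [610.8 214.6 163.6] [-180.     0.    93.4] F [ 0.6 -0.2 -4.4] w10.4 g88
2
[{"jaw": 0, "x": 0.01, "y": -0.01, "z": 0.39, "rx": 0, "ry": 0, "rz": 0}, {"jaw": 0, "x": 0.01, "y": -0.01, "z": 0.38, "rx": 0, "ry": 0, "rz": 0}]
```

Request:
play_rows:
  commands:
    - {"jaw":0,"x":0.01,"y":-0.02,"z":0.38,"rx":0,"ry":0,"rz":0}
    - {"jaw":0,"x":0.01,"y":-0.02,"z":0.38,"rx":0,"ry":0,"rz":0}
    - {"jaw":0,"x":0,"y":0,"z":0.1,"rx":0,"ry":0,"rz":0}
    - {"jaw":0,"x":0,"y":0,"z":0,"rx":0,"ry":0,"rz":0}
    - {"jaw":0,"x":0,"y":0,"z":0,"rx":0,"ry":0,"rz":0}
    - {"jaw":0,"x":0,"y":0,"z":0,"rx":0,"ry":0,"rz":0}

```text
clock: 36.08
position: [0.6093, 0.2168, 0.1215]
eef_rot: [3.14, -0.0, 1.632]
contact_force: [0.8, -0.1, -2.8]
grip_width: 0.12
gripper_force: 88.0
```

Request:
play_rows:
  commands:
    - {"jaw":0,"x":-0.02,"y":0,"z":0.08,"rx":0,"ry":0,"rz":0}
    - {"jaw":0,"x":0,"y":0,"z":0.08,"rx":0,"ry":0,"rz":0}
    - {"jaw":0,"x":0,"y":0,"z":0.06,"rx":0,"ry":0,"rz":0}
    - {"jaw":0,"x":0,"y":0,"z":0,"rx":0,"ry":0,"rz":0}

```text
clock: 36.58
position: [0.6086, 0.2156, 0.1093]
eef_rot: [-3.141, 0.0, 1.632]
contact_force: [-0.4, 0.8, -3.6]
grip_width: 0.121
gripper_force: 88.0
```

Request:
play_rows:
  commands:
    - {"jaw":0,"x":0,"y":0,"z":0.06,"rx":0,"ry":0,"rz":0}
    - {"jaw":0,"x":0,"y":0,"z":0.03,"rx":0,"ry":0,"rz":0}
    - {"jaw":0,"x":0,"y":0,"z":0,"rx":0,"ry":0,"rz":0}

```text
clock: 36.95
position: [0.6089, 0.2157, 0.1055]
eef_rot: [3.142, 0.0, 1.632]
contact_force: [-1.6, -0.3, -0.9]
grip_width: 0.121
gripper_force: 88.4
```

Request:
play_rows:
  commands:
    - {"jaw":14,"x":0,"y":0,"z":0,"rx":0,"ry":0,"rz":0}
    - {"jaw":50,"x":0,"y":0,"z":0,"rx":0,"ry":0,"rz":0}
    - {"jaw":50,"x":0,"y":0,"z":0,"rx":0,"ry":0,"rz":0}
    - {"jaw":50,"x":0,"y":0,"z":-0.4,"rx":0,"ry":0,"rz":0}
    - {"jaw":50,"x":0,"y":0,"z":-0.9,"rx":0,"ry":0,"rz":0}
    - {"jaw":60,"x":0,"y":0,"z":-0.9,"rx":0,"ry":0,"rz":0}
    - {"jaw":60,"x":0,"y":0,"z":0,"rx":0,"ry":0,"rz":0}

```text
clock: 37.83
position: [0.6117, 0.2166, 0.2213]
eef_rot: [3.132, -0.002, 1.632]
contact_force: [1.1, -0.0, -0.8]
grip_width: 0.701
gripper_force: 0.0
```

Run:
```python
from h import *
st()
C=cal("wrist");im=read_camera("wrist");cv2.imwrite("pics/w10.png",im)
for t in("till","tool_tray"):print([(np.round(a["position"]).tolist(),round(a["score"],2)) for a in mark_of("wrist",t)])
print(toP("wrist",[.6216,.2184,.061],C), toP("wrist",[.6216,.2184,.0],C))
plan(.449,-.002,.21,93.4,jaw=80)
```

```text
t37.83 [611.7 216.6 221.3] [ 1.795e+02 -1.000e-01  9.350e+01] F [ 1.1 -0.  -0.8] w59.8 g0
[([325.0, 181.0], 0.62)]
[]
[[325.50667487 178.24467044]] [[323.7686312  166.57618946]]
19
[{"jaw": 80, "x": -0.22, "y": -0.18, "z": 0.01, "rx": 0, "ry": 0, "rz": -0.95}, {"jaw": 80, "x": -0.2, "y": -0.2, "z": 0.01, "rx": 0, "ry": 0, "rz": -0.95}, {"jaw": 80, "x": -0.19, "y": -0.22, "z": 0.01, "rx": 0, "ry": 0, "rz": -0.95}, {"jaw": 80, "x": -0.17, "y": -0.23, "z": 0, "rx": 0, "ry": 0, "rz": -0.95}, {"jaw": 80, "x": -0.15, "y": -0.24, "z": 0.01, "rx": 0, "ry": 0, "rz": -0.95}, {"jaw": 80, "x": -0.13, "y": -0.25, "z": 0, "rx": 0, "ry": 0, "rz": -0.94}, {"jaw": 80, "x": -0.1, "y": -0.26, "z": 0.01, "rx": 0, "ry": 0, "rz": -0.95}, {"jaw": 80, "x": -0.08, "y": -0.27, "z": 0, "rx": 0, "ry": 0, "rz": -0.94}, {"jaw": 80, "x": -0.06, "y": -0.28, "z": 0.01, "rx": 0, "ry": 0, "rz": -0.95}, {"jaw": 80, "x": -0.04, "y": -0.28, "z": 0, "rx": 0, "ry": 0, "rz": -0.94}, {"jaw": 80, "x": -0.01, "y": -0.28, "z": 0.01, "rx": 0, "ry": 0, "rz": -0.95}, {"jaw": 80, "x": 0.01, "y": -0.28, "z": 0, "rx": 0, "ry": 0, "rz": -0.94}, {"jaw": 80, "x": 0.03, "y": -0.28, "z": 0.01, "rx": 0, "ry": 0, "rz": -0.95}, {"jaw": 80, "x": 0.06, "y": -0.28, "z": 0, "rx": 0, "ry": 0, "rz": -0.94}, {"jaw": 80, "x": 0.08, "y": -0.27, "z": 0.01, "rx": 0, "ry": 0, "rz": -0.95}, {"jaw": 80, "x": 0.1, "y": -0.27, "z": 0, "rx": 0, "ry": 0, "rz": -0.94}, {"jaw": 80, "x": 0.12, "y": -0.26, "z": 0.01, "rx": 0, "ry": 0, "rz": -0.95}, {"jaw": 80, "x": 0.15, "y": -0.25, "z": 0, "rx": 0, "ry": 0, "rz": -0.94}, {"jaw": 80, "x": 0.16, "y": -0.23, "z": 0.01, "rx": 0, "ry": 0, "rz": -0.95}]
```

Request:
play_rows:
  commands:
    - {"jaw":80,"x":-0.22,"y":-0.18,"z":0,"rx":0,"ry":0,"rz":-0.95}
    - {"jaw":80,"x":-0.2,"y":-0.2,"z":0,"rx":0,"ry":0,"rz":-0.95}
    - {"jaw":80,"x":-0.19,"y":-0.22,"z":0,"rx":0,"ry":0,"rz":-0.95}
    - {"jaw":80,"x":-0.17,"y":-0.23,"z":0,"rx":0,"ry":0,"rz":-0.95}
    - {"jaw":80,"x":-0.15,"y":-0.24,"z":0,"rx":0,"ry":0,"rz":-0.95}
    - {"jaw":80,"x":-0.13,"y":-0.25,"z":0,"rx":0,"ry":0,"rz":-0.94}
    - {"jaw":80,"x":-0.1,"y":-0.26,"z":0,"rx":0,"ry":0,"rz":-0.95}
    - {"jaw":80,"x":-0.08,"y":-0.27,"z":0,"rx":0,"ry":0,"rz":-0.94}
    - {"jaw":80,"x":-0.06,"y":-0.28,"z":0,"rx":0,"ry":0,"rz":-0.95}
    - {"jaw":80,"x":-0.04,"y":-0.28,"z":0,"rx":0,"ry":0,"rz":-0.94}

```text
clock: 39.22
position: [0.524, 0.1005, 0.2139]
eef_rot: [-3.139, -0.002, 2.461]
contact_force: [0.4, 0.6, 0.9]
grip_width: 0.936
gripper_force: 0.0
```

Request:
play_rows:
  commands:
    - {"jaw":80,"x":-0.01,"y":-0.28,"z":0,"rx":0,"ry":0,"rz":-0.95}
    - {"jaw":80,"x":0.01,"y":-0.28,"z":0,"rx":0,"ry":0,"rz":-0.94}
    - {"jaw":80,"x":0.03,"y":-0.28,"z":0,"rx":0,"ry":0,"rz":-0.95}
    - {"jaw":80,"x":0.06,"y":-0.28,"z":0,"rx":0,"ry":0,"rz":-0.94}
    - {"jaw":80,"x":0.08,"y":-0.27,"z":0,"rx":0,"ry":0,"rz":-0.95}
    - {"jaw":80,"x":0.1,"y":-0.27,"z":0,"rx":0,"ry":0,"rz":-0.94}
    - {"jaw":80,"x":0.12,"y":-0.26,"z":0,"rx":0,"ry":0,"rz":-0.95}
    - {"jaw":80,"x":0.15,"y":-0.25,"z":0,"rx":0,"ry":0,"rz":-0.94}
    - {"jaw":80,"x":0.16,"y":-0.23,"z":0,"rx":0,"ry":0,"rz":-0.95}
    - {"jaw":80,"x":0,"y":0,"z":0,"rx":0,"ry":0,"rz":0}

```text
clock: 40.48
position: [0.4482, -0.0022, 0.2144]
eef_rot: [3.141, -0.003, -3.084]
contact_force: [-0.3, -0.7, -0.2]
grip_width: 0.936
gripper_force: 0.0
```

Request:
play_rows:
  commands:
    - {"jaw":80,"x":0,"y":0,"z":0,"rx":0,"ry":0,"rz":0}

```text
clock: 40.6
position: [0.4494, -0.0016, 0.2149]
eef_rot: [3.141, -0.001, -3.084]
contact_force: [-0.8, 0.4, 0.3]
grip_width: 0.938
gripper_force: 0.0
```

Run:
```python
from h import *
st(); C=cal("wrist");im=read_camera("wrist");cv2.imwrite("pics/w11.png",im)
for a in mark_of("wrist","dabber"): print(np.round(a["position"],1),round(a["score"],2),toW("wrist",[a["position"]],0,C)*1000)
for a in regions_of("wrist","dabber"):
    print(np.round(a["position"],1),round(a["score"],2),toW("wrist",[a["position"]],.025,C)*1000)
    m=np.argwhere(a["pixels"]); r0,c0=m.min(0);r1,c1=m.max(0); print(r0,r1,c0,c1, toW("wrist",[[c0,(r0+r1)/2],[c1,(r0+r1)/2]],.025,C)*1000)
T=cal("top");read_camera("top")
for a in mark_of("top","dabber"): print(np.round(a["position"],1),round(a["score"],2),toW("top",[a["position"]],0,T)*1000)
```

```text
t40.60 [449.4  -1.6 214.9] [ 180.    -0.  -176.7] F [-0.8  0.4  0.3] w80.1 g0
[319.6 169.4] 0.74 [[451.29385154   1.28324427   0.        ]]
[319.9 172.8] 0.86 [[449.98552074   1.34149907  25.        ]]
154 194 300 338 [[452.49342085 -19.56724762  25.        ]
 [450.1665232   20.50915417  25.        ]]
```

Run:
```python
from h import *
plan(.4508,.001,.009,93.4,jaw=80)
```

```text
5
[{"jaw": 80, "x": -0.01, "y": 0.01, "z": 0.83, "rx": 0, "ry": 0, "rz": 0}, {"jaw": 80, "x": 0, "y": 0.01, "z": 0.82, "rx": 0, "ry": 0, "rz": 0}, {"jaw": 80, "x": -0.01, "y": 0.01, "z": 0.83, "rx": 0, "ry": 0, "rz": 0}, {"jaw": 80, "x": 0, "y": 0.01, "z": 0.82, "rx": 0, "ry": 0, "rz": 0}, {"jaw": 80, "x": -0.01, "y": 0.01, "z": 0.83, "rx": 0, "ry": 0, "rz": 0}]
```

Request:
play_rows:
  commands:
    - {"jaw":80,"x":-0.01,"y":0.01,"z":0.8,"rx":0,"ry":0,"rz":0}
    - {"jaw":80,"x":0,"y":0.01,"z":0.9,"rx":0,"ry":0,"rz":0}
    - {"jaw":80,"x":-0.01,"y":0.01,"z":0.9,"rx":0,"ry":0,"rz":0}
    - {"jaw":80,"x":0,"y":0.01,"z":0.8,"rx":0,"ry":0,"rz":0}
    - {"jaw":80,"x":-0.01,"y":0.01,"z":0.5,"rx":0,"ry":0,"rz":0}
    - {"jaw":80,"x":0,"y":0,"z":0.2,"rx":0,"ry":0,"rz":0}
    - {"jaw":80,"x":0,"y":0,"z":0,"rx":0,"ry":0,"rz":0}
    - {"jaw":80,"x":0,"y":0,"z":0,"rx":0,"ry":0,"rz":0}

```text
clock: 41.85
position: [0.4515, 0.0008, 0.0112]
eef_rot: [-3.141, 0.002, -3.082]
contact_force: [0.2, 0.1, -0.6]
grip_width: 0.934
gripper_force: 0.0
```

Request:
play_rows:
  commands:
    - {"jaw":0,"x":0,"y":0,"z":0,"rx":0,"ry":0,"rz":0}
    - {"jaw":0,"x":0,"y":0,"z":0,"rx":0,"ry":0,"rz":0}
    - {"jaw":0,"x":0,"y":0,"z":0,"rx":0,"ry":0,"rz":0}
    - {"jaw":0,"x":0,"y":0,"z":0,"rx":0,"ry":0,"rz":0}
  squeeze: 30

```text
clock: 42.35
position: [0.4511, 0.0007, 0.0111]
eef_rot: [-3.141, 0.001, -3.082]
contact_force: [-1.7, -0.3, 8.1]
grip_width: 0.457
gripper_force: 29.1
```

Run:
```python
from h import *
plan(.6588,.2188,.205,93.5,jaw=0,start=[.4511,.0007,.2011,93.4],maxs=40)
```

```text
8
[{"jaw": 0, "x": -0.55, "y": 0.51, "z": -0.01, "rx": 0, "ry": 0, "rz": 0}, {"jaw": 0, "x": -0.55, "y": 0.51, "z": -0.01, "rx": 0, "ry": 0, "rz": 0}, {"jaw": 0, "x": -0.55, "y": 0.51, "z": -0.01, "rx": 0, "ry": 0, "rz": 0}, {"jaw": 0, "x": -0.55, "y": 0.52, "z": -0.01, "rx": 0, "ry": 0, "rz": 0}, {"jaw": 0, "x": -0.55, "y": 0.51, "z": -0.01, "rx": 0, "ry": 0, "rz": 0}, {"jaw": 0, "x": -0.55, "y": 0.52, "z": -0.01, "rx": 0, "ry": 0, "rz": -0.01}, {"jaw": 0, "x": -0.55, "y": 0.51, "z": -0.01, "rx": 0, "ry": 0, "rz": 0}, {"jaw": 0, "x": -0.56, "y": 0.52, "z": -0.01, "rx": 0, "ry": 0, "rz": -0.01}]
```

Request:
play_rows:
  commands:
    - {"jaw":0,"x":0,"y":0,"z":-0.2,"rx":0,"ry":0,"rz":0}
    - {"jaw":0,"x":0,"y":0,"z":-0.6,"rx":0,"ry":0,"rz":0}
    - {"jaw":0,"x":0,"y":0,"z":-0.8,"rx":0,"ry":0,"rz":0}
    - {"jaw":0,"x":0,"y":0,"z":-0.8,"rx":0,"ry":0,"rz":0}
    - {"jaw":0,"x":0,"y":0,"z":-0.8,"rx":0,"ry":0,"rz":0}
    - {"jaw":0,"x":0,"y":0,"z":-0.6,"rx":0,"ry":0,"rz":0}

```text
clock: 43.1
position: [0.4508, 0.0008, 0.2026]
eef_rot: [-3.141, 0.002, -3.082]
contact_force: [0.5, -0.2, -0.1]
grip_width: 0.454
gripper_force: 30.6
```

Request:
play_rows:
  commands:
    - {"jaw":0,"x":-0.3,"y":0.28,"z":0,"rx":0,"ry":0,"rz":0}
    - {"jaw":0,"x":-0.55,"y":0.51,"z":0,"rx":0,"ry":0,"rz":0}
    - {"jaw":0,"x":-0.55,"y":0.51,"z":0,"rx":0,"ry":0,"rz":0}
    - {"jaw":0,"x":-0.55,"y":0.52,"z":0,"rx":0,"ry":0,"rz":0}
    - {"jaw":0,"x":-0.55,"y":0.51,"z":0,"rx":0,"ry":0,"rz":0}
    - {"jaw":0,"x":-0.55,"y":0.52,"z":0,"rx":0,"ry":0,"rz":0}
    - {"jaw":0,"x":-0.55,"y":0.51,"z":0,"rx":0,"ry":0,"rz":0}
    - {"jaw":0,"x":-0.56,"y":0.52,"z":0,"rx":0,"ry":0,"rz":0}
    - {"jaw":0,"x":-0.25,"y":0.23,"z":0,"rx":0,"ry":0,"rz":0}
    - {"jaw":0,"x":0,"y":0,"z":0,"rx":0,"ry":0,"rz":0}

```text
clock: 44.35
position: [0.6583, 0.2198, 0.1989]
eef_rot: [-3.141, -0.002, -3.081]
contact_force: [-0.5, -0.1, -0.4]
grip_width: 0.457
gripper_force: 30.6
```

Request:
play_rows:
  commands:
    - {"jaw":0,"x":0,"y":0,"z":0.3,"rx":0,"ry":0,"rz":0}
    - {"jaw":0,"x":0,"y":0,"z":0.6,"rx":0,"ry":0,"rz":0}
    - {"jaw":0,"x":0,"y":0,"z":0.6,"rx":0,"ry":0,"rz":0}
    - {"jaw":0,"x":0,"y":0,"z":0.5,"rx":0,"ry":0,"rz":0}
    - {"jaw":0,"x":0,"y":0,"z":0.3,"rx":0,"ry":0,"rz":0}
    - {"jaw":0,"x":0,"y":0,"z":0.15,"rx":0,"ry":0,"rz":0}
    - {"jaw":0,"x":0,"y":0,"z":0,"rx":0,"ry":0,"rz":0}
    - {"jaw":0,"x":0,"y":0,"z":0,"rx":0,"ry":0,"rz":0}

```text
clock: 45.35
position: [0.6593, 0.2192, 0.0788]
eef_rot: [3.141, 0.002, -3.082]
contact_force: [0.2, -0.2, -0.0]
grip_width: 0.458
gripper_force: 30.6
```

Target z 72; lower gently.

Request:
play_rows:
  commands:
    - {"jaw":0,"x":0,"y":0,"z":0.06,"rx":0,"ry":0,"rz":0}
    - {"jaw":0,"x":0,"y":0,"z":0.05,"rx":0,"ry":0,"rz":0}
    - {"jaw":0,"x":0,"y":0,"z":0.03,"rx":0,"ry":0,"rz":0}
    - {"jaw":0,"x":0,"y":0,"z":0,"rx":0,"ry":0,"rz":0}

```text
clock: 45.85
position: [0.6588, 0.2191, 0.0721]
eef_rot: [3.141, 0.0, -3.082]
contact_force: [-3.6, -1.7, 8.8]
grip_width: 0.456
gripper_force: 31.4
```

Request:
play_rows:
  commands:
    - {"jaw":46,"x":0,"y":0,"z":0,"rx":0,"ry":0,"rz":0}
    - {"jaw":75,"x":0,"y":0,"z":0,"rx":0,"ry":0,"rz":0}
    - {"jaw":75,"x":0,"y":0,"z":0,"rx":0,"ry":0,"rz":0}
    - {"jaw":75,"x":0,"y":0,"z":-0.4,"rx":0,"ry":0,"rz":0}
    - {"jaw":75,"x":0,"y":0,"z":-0.8,"rx":0,"ry":0,"rz":0}
    - {"jaw":75,"x":0,"y":0,"z":-0.8,"rx":0,"ry":0,"rz":0}
    - {"jaw":75,"x":0,"y":0,"z":-0.8,"rx":0,"ry":0,"rz":0}
    - {"jaw":75,"x":0,"y":0,"z":0,"rx":0,"ry":0,"rz":0}

```text
clock: 46.85
position: [0.6611, 0.2198, 0.2167]
eef_rot: [3.139, 0.009, -3.082]
contact_force: [0.1, -0.0, 0.2]
grip_width: 0.877
gripper_force: 0.0
```

Run:
```python
from h import *
st()
S=cal("scene");T=cal("top");im=read_camera("top");sc=read_camera("scene")
for n,c,I in(("top",T,im),("scene",S,sc)):
  for a in mark_of(n,"dropper_bottle"):
    print(n,np.round(a["position"],1),round(a["score"],2),np.round(toW(n,[a["position"]],0,c)*1000),np.round(toW(n,[a["position"]],.1,c)*1000))
  for a in regions_of(n,"dropper_bottle"): print("  reg",np.round(a["position"]),np.round(I[a["pixels"]].mean(0)))
cv2.imwrite("pics/t3.png",im);cv2.imwrite("pics/s3.png",sc)
cv2.imwrite("pics/bot.png",cv2.resize(np.hstack([sc[130:230,200:360],im[120:220,190:350][:, :],]),None,fx=2.5,fy=2.5,interpolation=cv2.INTER_CUBIC))
b=np.hstack([cv2.resize(sc[130:230,200:300],(400,400),interpolation=cv2.INTER_CUBIC),cv2.resize(im[190:290,190:290],(400,400),interpolation=cv2.INTER_CUBIC)])
cv2.imwrite("pics/bot.png",b)
```

```text
t46.85 [661.1 219.8 216.7] [ 179.9    0.5 -176.6] F [ 0.1 -0.   0.2] w74.9 g0
scene [251.2 200.8] 0.76 [[390. 252.   0.]] [[329.  90. 100.]]
scene [257.  190.2] 0.53 [[428. 297.   0.]] [[361. 128. 100.]]
  reg [254. 178.] [ 62. 101.  54.]
  reg [248. 188.] [63. 69. 84.]
  reg [228. 182.] [106.  50.  28.]
```

View pics/bot.png

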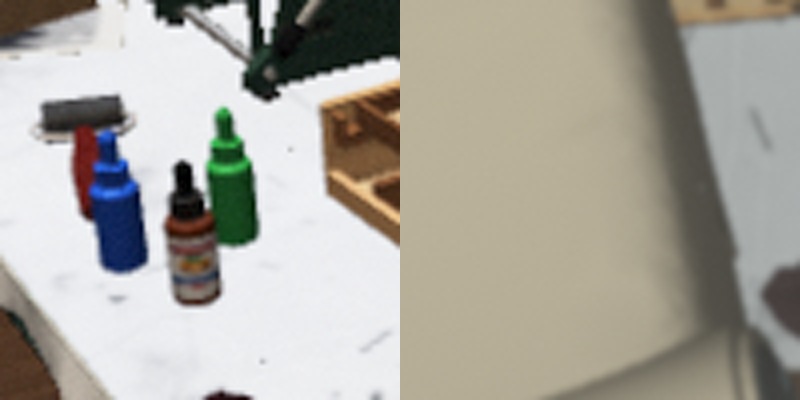

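Run:
```python
from h import *
plan(.40,.245,.24,93.4,jaw=75,maxs=40)
```

```text
7
[{"jaw": 75, "x": 0.73, "y": 0.12, "z": -0.09, "rx": 0, "ry": 0, "rz": 0}, {"jaw": 75, "x": 0.73, "y": 0.12, "z": -0.09, "rx": 0, "ry": 0, "rz": 0}, {"jaw": 75, "x": 0.73, "y": 0.12, "z": -0.09, "rx": 0, "ry": 0, "rz": 0}, {"jaw": 75, "x": 0.73, "y": 0.12, "z": -0.08, "rx": 0, "ry": 0, "rz": 0}, {"jaw": 75, "x": 0.73, "y": 0.12, "z": -0.09, "rx": 0, "ry": 0, "rz": 0}, {"jaw": 75, "x": 0.73, "y": 0.12, "z": -0.08, "rx": 0, "ry": 0, "rz": 0}, {"jaw": 75, "x": 0.74, "y": 0.11, "z": -0.09, "rx": 0, "ry": 0, "rz": 0}]
```

Request:
play_rows:
  commands:
    - {"jaw":75,"x":0.4,"y":0.07,"z":-0.05,"rx":0,"ry":0,"rz":0}
    - {"jaw":75,"x":0.73,"y":0.12,"z":-0.09,"rx":0,"ry":0,"rz":0}
    - {"jaw":75,"x":0.73,"y":0.12,"z":-0.09,"rx":0,"ry":0,"rz":0}
    - {"jaw":75,"x":0.73,"y":0.12,"z":-0.09,"rx":0,"ry":0,"rz":0}
    - {"jaw":75,"x":0.73,"y":0.12,"z":-0.09,"rx":0,"ry":0,"rz":0}
    - {"jaw":75,"x":0.73,"y":0.12,"z":-0.09,"rx":0,"ry":0,"rz":0}
    - {"jaw":75,"x":0.73,"y":0.11,"z":-0.09,"rx":0,"ry":0,"rz":0}
    - {"jaw":75,"x":0.35,"y":0.05,"z":0,"rx":0,"ry":0,"rz":0}
    - {"jaw":75,"x":0,"y":0,"z":0,"rx":0,"ry":0,"rz":0}
    - {"jaw":75,"x":0,"y":0,"z":0,"rx":0,"ry":0,"rz":0}

```text
clock: 48.4
position: [0.4012, 0.2454, 0.2403]
eef_rot: [3.141, 0.001, -3.082]
contact_force: [-0.1, 0.1, -0.2]
grip_width: 0.88
gripper_force: 0.0
```

Run:
```python
from h import *
st(); C=cal("wrist");im=read_camera("wrist");cv2.imwrite("pics/w12.png",im)
for a in mark_of("wrist","dropper_bottle"): print("mark",np.round(a["position"],1),round(a["score"],2),np.round(toW("wrist",[a["position"]],0,C)*1000,1))
for a in regions_of("wrist","dropper_bottle"):
    m=a["pixels"]; x,y,w,h=cv2.boundingRect(m.astype(np.uint8)); print("reg",np.round(a["position"]),round(a["score"],2),np.round(im[m].mean(0)),(x,y,w,h))
    for z in(0,.03,.06,.102): print("   ",z,np.round(toW("wrist",[[x,y+h/2],[x+w,y+h/2],[x+w/2,y],[x+w/2,y+h]],z,C)[:,:2]*1000).tolist())
```

```text
t48.40 [401.2 245.4 240.3] [ 180.     0.  -176.6] F [-0.1  0.1 -0.2] w75.1 g0
mark [381.7 128.1] 0.85 [[355.2 318.2   0. ]]
mark [362.1 193. ] 0.83 [[435.  303.1   0. ]]
mark [318.8 145. ] 0.8 [[379.2 246.    0. ]]
reg [389. 129.] 0.95 [113.  68.  45.] (365, 116, 41, 34)
    0 [[362.0, 299.0], [359.0, 347.0], [341.0, 321.0], [380.0, 326.0]]
    0.03 [[360.0, 295.0], [357.0, 339.0], [341.0, 315.0], [377.0, 319.0]]
    0.06 [[357.0, 290.0], [355.0, 331.0], [340.0, 309.0], [373.0, 313.0]]
    0.102 [[354.0, 284.0], [352.0, 319.0], [339.0, 300.0], [368.0, 303.0]]
reg [322. 151.] 0.6 [63. 66. 73.] (303, 132, 33, 38)
    0 [[387.0, 228.0], [385.0, 267.0], [364.0, 246.0], [409.0, 249.0]]
    0.03 [[383.0, 229.0], [381.0, 265.0], [362.0, 246.0], [403.0, 248.0]]
    0.06 [[379.0, 230.0], [377.0, 263.0], [359.0, 245.0], [397.0, 248.0]]
    0.102 [[373.0, 231.0], [371.0, 260.0], [356.0, 245.0], [389.0, 247.0]]
```

Run:
```python
from h import *
e=plan(.380,.247,.14,93.4,jaw=55,maxs=50)
plan(.380,.247,.0335,93.4,start=e,jaw=50,maxs=36)
```

```text
3
[{"jaw": 55, "x": 0.14, "y": 0.02, "z": 0.67, "rx": 0, "ry": 0, "rz": 0}, {"jaw": 55, "x": 0.14, "y": 0.02, "z": 0.67, "rx": 0, "ry": 0, "rz": 0}, {"jaw": 55, "x": 0.14, "y": 0.02, "z": 0.66, "rx": 0, "ry": 0, "rz": -0.01}]
3
[{"jaw": 50, "x": 0, "y": 0, "z": 0.71, "rx": 0, "ry": 0, "rz": 0}, {"jaw": 50, "x": 0, "y": 0, "z": 0.71, "rx": 0, "ry": 0, "rz": 0}, {"jaw": 50, "x": 0, "y": 0, "z": 0.71, "rx": 0, "ry": 0, "rz": 0}]
```

Request:
play_rows:
  commands:
    - {"jaw":55,"x":0.14,"y":0.02,"z":0.67,"rx":0,"ry":0,"rz":0}
    - {"jaw":55,"x":0.14,"y":0.02,"z":0.67,"rx":0,"ry":0,"rz":0}
    - {"jaw":55,"x":0.14,"y":0.02,"z":0.66,"rx":0,"ry":0,"rz":0}
    - {"jaw":53,"x":0,"y":0,"z":0,"rx":0,"ry":0,"rz":0}
    - {"jaw":53,"x":0,"y":0,"z":0,"rx":0,"ry":0,"rz":0}

```text
clock: 49.18
position: [0.3801, 0.2473, 0.1411]
eef_rot: [3.141, 0.001, -3.082]
contact_force: [-0.1, -0.7, -0.1]
grip_width: 0.621
gripper_force: 0.0
```

Run:
```python
from h import *
st(); C=cal("wrist");im=read_camera("wrist");cv2.imwrite("pics/w13.png",im)
for a in mark_of("wrist","dropper_bottle"): print("mark",np.round(a["position"],1),round(a["score"],2),np.round(toW("wrist",[a["position"]],0,C)*1000,1))
for a in regions_of("wrist","dropper_bottle"):
    m=a["pixels"]; x,y,w,h=cv2.boundingRect(m.astype(np.uint8)); print("reg",np.round(a["position"]),round(a["score"],2),np.round(im[m].mean(0)),(x,y,w,h))
    for z in(0,.03,.06): print("   ",z,np.round(toW("wrist",[[x,y+h/2],[x+w,y+h/2],[x+w/2,y],[x+w/2,y+h]],z,C)[:,:2]*1000).tolist())
```

```text
t49.17 [380.1 247.3 141.1] [ 1.800e+02  1.000e-01 -1.766e+02] F [-0.1 -0.7 -0.1] w53.1 g0
mark [375.5 244. ] 0.79 [[437.3 306.9   0. ]]
mark [315.9 187.1] 0.71 [[384.3 246.5   0. ]]
mark [393.9 162. ] 0.63 [[357.1 314.6   0. ]]
reg [370. 248.] 0.96 [54. 73. 48.] (357, 229, 34, 61)
    0 [[455.0, 291.0], [453.0, 324.0], [422.0, 304.0], [487.0, 311.0]]
    0.03 [[440.0, 286.0], [438.0, 315.0], [410.0, 297.0], [469.0, 304.0]]
    0.06 [[424.0, 281.0], [423.0, 307.0], [399.0, 291.0], [450.0, 297.0]]
reg [409. 170.] 0.86 [111.  67.  44.] (376, 144, 65, 56)
    0 [[367.0, 300.0], [364.0, 358.0], [340.0, 325.0], [392.0, 333.0]]
    0.03 [[361.0, 294.0], [358.0, 346.0], [337.0, 317.0], [383.0, 323.0]]
    0.06 [[355.0, 288.0], [353.0, 334.0], [334.0, 308.0], [375.0, 314.0]]
reg [316. 199.] 0.82 [61. 64. 71.] (294, 167, 43, 63)
    0 [[396.0, 227.0], [394.0, 267.0], [366.0, 245.0], [426.0, 249.0]]
    0.03 [[387.0, 229.0], [385.0, 264.0], [360.0, 245.0], [414.0, 248.0]]
    0.06 [[378.0, 230.0], [377.0, 262.0], [354.0, 245.0], [402.0, 247.0]]
```

Request:
play_rows:
  commands:
    - {"jaw":52,"x":-0.02,"y":-0.01,"z":0.5,"rx":0,"ry":0,"rz":0}
    - {"jaw":52,"x":-0.02,"y":0,"z":0.7,"rx":0,"ry":0,"rz":0}
    - {"jaw":52,"x":0,"y":0,"z":0.6,"rx":0,"ry":0,"rz":0}
    - {"jaw":52,"x":0,"y":0,"z":0.3,"rx":0,"ry":0,"rz":0}
    - {"jaw":52,"x":0,"y":0,"z":0,"rx":0,"ry":0,"rz":0}
    - {"jaw":52,"x":0,"y":0,"z":0,"rx":0,"ry":0,"rz":0}

```text
clock: 50.08
position: [0.3817, 0.247, 0.0363]
eef_rot: [3.141, 0.001, -3.082]
contact_force: [0.9, -0.1, 0.0]
grip_width: 0.607
gripper_force: 0.0
```

Request:
play_rows:
  commands:
    - {"jaw":0,"x":0,"y":0,"z":0,"rx":0,"ry":0,"rz":0}
    - {"jaw":0,"x":0,"y":0,"z":0,"rx":0,"ry":0,"rz":0}
    - {"jaw":0,"x":0,"y":0,"z":0,"rx":0,"ry":0,"rz":0}
    - {"jaw":0,"x":0,"y":0,"z":0,"rx":0,"ry":0,"rz":0}
  squeeze: 40

```text
clock: 50.58
position: [0.3817, 0.2469, 0.0364]
eef_rot: [3.141, 0.002, -3.082]
contact_force: [-0.7, -1.7, 5.8]
grip_width: 0.366
gripper_force: 38.9
```

Run:
```python
from h import *
plan(.577,.2138,.185,93.5,jaw=0,start=[.3817,.2469,.1864,93.4],maxs=40)
```

```text
5
[{"jaw": 0, "x": -0.77, "y": -0.18, "z": 0.01, "rx": 0, "ry": 0, "rz": 0}, {"jaw": 0, "x": -0.77, "y": -0.18, "z": 0, "rx": 0, "ry": 0, "rz": 0}, {"jaw": 0, "x": -0.77, "y": -0.18, "z": 0.01, "rx": 0, "ry": 0, "rz": -0.01}, {"jaw": 0, "x": -0.77, "y": -0.18, "z": 0, "rx": 0, "ry": 0, "rz": 0}, {"jaw": 0, "x": -0.78, "y": -0.17, "z": 0.01, "rx": 0, "ry": 0, "rz": -0.01}]
```

Request:
play_rows:
  commands:
    - {"jaw":0,"x":0,"y":0,"z":-0.2,"rx":0,"ry":0,"rz":0}
    - {"jaw":0,"x":0,"y":0,"z":-0.6,"rx":0,"ry":0,"rz":0}
    - {"jaw":0,"x":0,"y":0,"z":-0.8,"rx":0,"ry":0,"rz":0}
    - {"jaw":0,"x":0,"y":0,"z":-0.8,"rx":0,"ry":0,"rz":0}
    - {"jaw":0,"x":0,"y":0,"z":-0.6,"rx":0,"ry":0,"rz":0}
    - {"jaw":0,"x":0,"y":0,"z":0,"rx":0,"ry":0,"rz":0}

```text
clock: 51.32
position: [0.3823, 0.2474, 0.1881]
eef_rot: [3.139, 0.005, -3.082]
contact_force: [-0.1, 0.0, -1.0]
grip_width: 0.36
gripper_force: 39.8
```

Request:
play_rows:
  commands:
    - {"jaw":0,"x":-0.4,"y":-0.09,"z":0,"rx":0,"ry":0,"rz":0}
    - {"jaw":0,"x":-0.77,"y":-0.18,"z":0,"rx":0,"ry":0,"rz":0}
    - {"jaw":0,"x":-0.77,"y":-0.18,"z":0,"rx":0,"ry":0,"rz":0}
    - {"jaw":0,"x":-0.77,"y":-0.18,"z":0,"rx":0,"ry":0,"rz":0}
    - {"jaw":0,"x":-0.77,"y":-0.17,"z":0,"rx":0,"ry":0,"rz":0}
    - {"jaw":0,"x":-0.37,"y":-0.09,"z":0,"rx":0,"ry":0,"rz":0}
    - {"jaw":0,"x":0,"y":0,"z":0.3,"rx":0,"ry":0,"rz":0}
    - {"jaw":0,"x":0,"y":0,"z":0.5,"rx":0,"ry":0,"rz":0}
    - {"jaw":0,"x":0,"y":0,"z":0,"rx":0,"ry":0,"rz":0}
    - {"jaw":0,"x":0,"y":0,"z":0,"rx":0,"ry":0,"rz":0}

```text
clock: 52.58
position: [0.575, 0.2138, 0.1453]
eef_rot: [-3.141, -0.001, -3.081]
contact_force: [-0.0, 0.0, -1.1]
grip_width: 0.363
gripper_force: 39.8
```

Request:
play_rows:
  commands:
    - {"jaw":0,"x":-0.02,"y":0,"z":0.4,"rx":0,"ry":0,"rz":0}
    - {"jaw":0,"x":-0.01,"y":0,"z":0.3,"rx":0,"ry":0,"rz":0}
    - {"jaw":0,"x":0,"y":0,"z":0.1,"rx":0,"ry":0,"rz":0}
    - {"jaw":0,"x":0,"y":0,"z":0,"rx":0,"ry":0,"rz":0}
    - {"jaw":0,"x":0,"y":0,"z":0,"rx":0,"ry":0,"rz":0}

```text
clock: 53.2
position: [0.5776, 0.2138, 0.1056]
eef_rot: [3.141, 0.001, -3.082]
contact_force: [-0.2, -0.2, 0.0]
grip_width: 0.364
gripper_force: 39.8
```

Request:
play_rows:
  commands:
    - {"jaw":0,"x":0,"y":0,"z":0.08,"rx":0,"ry":0,"rz":0}
    - {"jaw":0,"x":0,"y":0,"z":0.05,"rx":0,"ry":0,"rz":0}
    - {"jaw":0,"x":0,"y":0,"z":0.03,"rx":0,"ry":0,"rz":0}
    - {"jaw":0,"x":0,"y":0,"z":0,"rx":0,"ry":0,"rz":0}

```text
clock: 53.7
position: [0.5774, 0.2136, 0.0975]
eef_rot: [-3.142, 0.0, -3.082]
contact_force: [-1.1, -0.1, 2.3]
grip_width: 0.364
gripper_force: 40.0
```

Touching down; release and rise.

Request:
play_rows:
  commands:
    - {"jaw":38,"x":0,"y":0,"z":0,"rx":0,"ry":0,"rz":0}
    - {"jaw":55,"x":0,"y":0,"z":0,"rx":0,"ry":0,"rz":0}
    - {"jaw":55,"x":0,"y":0,"z":0,"rx":0,"ry":0,"rz":0}
    - {"jaw":55,"x":0,"y":0,"z":-0.3,"rx":0,"ry":0,"rz":0}
    - {"jaw":55,"x":0,"y":0,"z":-0.8,"rx":0,"ry":0,"rz":0}
    - {"jaw":55,"x":0,"y":0,"z":-0.9,"rx":0,"ry":0,"rz":0}
    - {"jaw":55,"x":0,"y":0,"z":-0.9,"rx":0,"ry":0,"rz":0}
    - {"jaw":55,"x":0.4,"y":0,"z":-0.8,"rx":0,"ry":0,"rz":0}
    - {"jaw":55,"x":0,"y":0,"z":0,"rx":0,"ry":0,"rz":0}
    - {"jaw":55,"x":0,"y":0,"z":0,"rx":0,"ry":0,"rz":0}

```text
clock: 54.95
position: [0.5572, 0.2124, 0.2826]
eef_rot: [3.141, 0.001, -3.082]
contact_force: [0.6, 0.3, -1.2]
grip_width: 0.644
gripper_force: 0.0
```

Run:
```python
from h import *
st(); w=read_camera("wrist"); s=read_camera("scene")
cv2.imwrite("pics/fin.png",np.hstack([cv2.resize(w[20:380,120:520],(400,360)),cv2.resize(s[120:220,260:370],(396,360),interpolation=cv2.INTER_CUBIC)]))
```

```text
t54.95 [557.2 212.4 282.6] [ 180.     0.  -176.6] F [ 0.6  0.3 -1.2] w55.0 g0
```

View pics/fin.png

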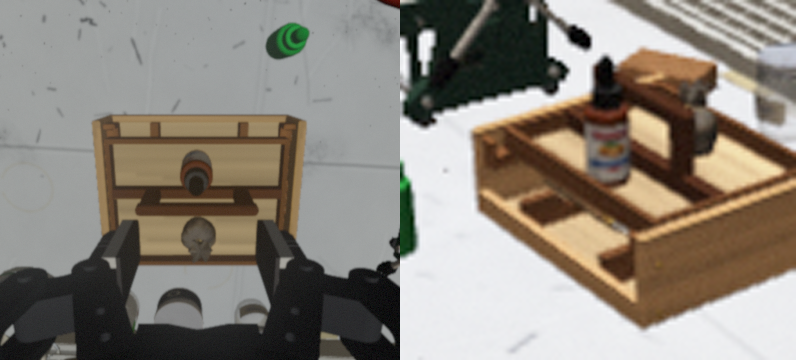

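The till is seated. The amber bottle stands upright in the narrow well (left view 196,172), and the dabber stands in the wide well (198,237).

```bash
python3 -c "
from plant import *
print(job_done())"
```

```text
the job is handed in; nothing more can be done
None
```

The job is handed in at about 55 s of the 144 s allowed: both gouges are in the notches, the till is back on its cleats over them, and the dabber and amber bottle stand in their wells; the hand-in gave no verdict.

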